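# Close up a snack counter well and run the seam pick round its cover

## Task

Close up this snack stall's counter well: swing the work lamp clear of the well, right round to its stop, put every small snack tin upright on the floor of the open well, and only then slide the flush cover fully shut by pressing down on it and dragging. Next take the pick from its stand and run its tip slowly (about 3 cm a second) in the seam around the shut cover, down in the gap all the way: from the place beside the round black dot, along the rim on the robot's side to the corner, round it, and along the end rim to the black bar. Finally stand the pick back in its stand, leaving the cover shut, the lamp clear, and the mug, jar and spoon where they are.

Things in the scene. Friction and masses are not known exactly. Their poses are not given: they have to be found in the camera images.
- case: Fixed aluminium counter unit 60 mm high; origin on its underside, y along its length, z up, x away from the robot. In mm: body x -94 to 94, y -194 to 200; rim strips 16 wide all round, top at z 60. Open well x -60 to 60, y 10 to 170, floor z 5. Deck for the parked cover y -178 to 10, z 54. Dark ledge round the well at z 54 is the seam's floor. Lamp post, 16 thick, at x 125, y 0, hub top z 190.
- well_floor (a point): Centre of the well's inner floor; axes as the case's. The well is 120 (x) by 160 (y) mm; its walls rise 49 mm above this floor to the ledge and 55 mm to the rim's top.
- cover (a joint): Travel in m of the flush steel cover, which has no handle: 0 is parked over the deck (well open), 0.170 fully shut at its stop; grows as the cover moves along the case's +y. Starts between 0 and 0.006. At 0 its centre is at case y -82 mm. It moves stiffly (1.2 N of friction, more at speed) and stays where left.
- cover_top (a point): Centre of the cover's top face. The cover is 136 (x) by 172 (y) by 6 mm; its top is level with the rim (60 mm above the counter). Shut, it leaves a seam 10 mm wide and 6 mm deep between its edges and the rim, on both long sides and at the +y end.
- lamp (a joint): Angle in rad of the lamp arm, turning about an upright axis: 0 to 2.2, growing anticlockwise seen from above; at 0 the arm points 144 degrees anticlockwise from the case's +x. It starts between 0 and 0.3, the head over the well; at its stop, 2.2, the arm points along the case's -y, clear of well and cover. Stiff joint (0.08 Nm), stays where left.
- lamp_pivot (a point): Point on the lamp's hinge axis at the height of the arm (175 mm above the counter); axes as the case's.
- lamp_head (a point): Centre of the lamp head, 155 mm from the hinge axis, axes: x along the arm outwards. The arm is a round steel bar 12 mm thick at 175 mm above the counter, bare from 13 to 110 mm from the axis; the head beyond is a white box 90 (along the arm) by 60 by 22 mm.
- seam_start (a point): Where the seam run begins: middle of the gap on the robot's side, at the height of the rim's top, beside the round black dot on the rim (dot 13 mm to its -x). Axes as the case's; the first leg runs 149 mm along +y.
- seam_corner (a point): Where the middle lines of the two gaps meet, at the height of the rim's top; the second leg runs from here 128 mm along the case's +x.
- seam_end (a point): Where the seam run ends: middle of the end gap, at the height of the rim's top, beside the short black bar on the end rim (bar 13 mm to its +y).
- pick: Seam pick, upright stylus 110 mm long, 60 g; origin at its tip, z up along it. Round-ended pin 5 mm thick to z 31, shank 12 mm thick, collar disc 40 mm across at z 47 to 52, above it a square black grip 14 by 14 mm (sides along x and y) to z 110. Starts upright in the stand, hanging by its collar, tip 8 mm above the counter.
- pick_tip (a point): The point of the pick's tip (the pick's origin).
- stand: Wooden stand fixed to the counter, 68 by 68 by 55 mm high with a 24 mm square hole through its middle; origin on its underside. The pick's collar rests on its top.
- mug: Green mug, 76 mm across, 90 mm high, origin under it; leave alone.
- jar: Closed jar, 70 mm across, 110 mm high, origin under it; leave alone.
- ladle: Serving spoon lying on the counter; leave alone.
- tin0: Small closed snack tin, 46 (x) by 38 (y) by 34 mm high, 0.11 kg or so, brass-coloured with a steel band, origin at the centre of its underside. Two to four of the four tins are present (an absent one reads None from the start).
- tin1: Small closed snack tin, 46 (x) by 38 (y) by 34 mm high, 0.11 kg or so, brass-coloured with a steel band, origin at the centre of its underside. Two to four of the four tins are present (an absent one reads None from the start).
- tin2: Small closed snack tin, 46 (x) by 38 (y) by 34 mm high, 0.11 kg or so, brass-coloured with a steel band, origin at the centre of its underside. Two to four of the four tins are present (an absent one reads None from the start).
- tin3: Small closed snack tin, 46 (x) by 38 (y) by 34 mm high, 0.11 kg or so, brass-coloured with a steel band, origin at the centre of its underside. Two to four of the four tins are present (an absent one reads None from the start).
Mind the look-alikes: they are no part of the job. Of the things that look like the pick, the smaller one is meant.

How it is judged:
By the outcome, as a careful person would: the job done as asked, in the order asked, and still so for the second after the job is handed in, with the robot touching nothing.
Of tin0, tin1, tin2, tin3 only 2 to 4 are there at a start; the rules pass over those that are not, and their reading is None.
At some moment in a run one of tin0, tin1, tin2, tin3 may be knocked a few centimetres aside while the robot is not near it.
Once in a run the grip may slacken for a moment while it holds something.
It also fails if it takes over 210 s, if anything falls off the work surface, if the arm or the gripper's body presses on something with over 40 N, if the wrist force passes 120 N, or if a joint passes its speed limit or range.

## Robot

A 6-joint arm with a two-finger parallel gripper is mounted at the origin on the work surface. World frame = base frame: x ahead of the robot, y to its left, z up, the work surface at z = 0. Lengths are in m, angles in degrees, forces in N, time in s.
With the tool pointing down it reaches from about 0.275 to 0.775 m from the base axis. Payload 14.6 kg.
Tool frame: the origin (TCP) lies between the finger pads; the fingertips stand 25 mm ahead of it and the grasp point (between the pads) lies 6 mm ahead of it (bot.finger_overhang is the distance from the TCP to the fingertips, in m); x points along the fingers, z is the direction in which the jaws open and shut, and the axes are right-handed (so a half turn about x gives the same grasp; the last joint's range is limited). The gripper opens to 85 mm and grips with 20 to 120 N. Pads are 22 mm wide; open, the fingers measure 114 mm over their backs; the gripper's body (76 mm by 85 mm) begins 54 mm behind the grasp point. The pads swing forward as they close: fully open they stand 13 mm farther back than shut.
Start: joints at [-81.893, 15.075, -2.767, 72.158, 0, 81.102], TCP at [0.154, -0.502, 0.23] pointing down, gripper open.
Joint ranges: [-151.79, 151.79], [-50.71, 97.33], [-67.44, 78.34], [-121.81, 120.89], [-77.56, 73.72], [-180, 180]. Speed limits (degrees/s): [108.29, 108.29, 147.25, 159.86, 180, 180].

## Interface

Orientations are given as a 3x3 rotation matrix whose columns are the frame's x, y, z axes.
In Python, from plant import bot, cams gives the robot as it stands.
- The arm moves only by the tool carry_out, never from a script. Its argument "moves" is a list of rows, each a list of 2 entries, a list of its own where there are three numbers: the shift along the world's x, y, z in cm, then the turn, a rotation vector about the world's x, y, z in degrees. A call has 1 to 20 rows; each row shifts and turns the commanded pose from where the row before left it; what a row does not reach is not made up. A row lasts 1/10 s, in which the tool goes at most 50 mm and 8.59 degrees, less where a joint would pass 70% of its speed; a pose out of reach is approached as far as the arm can. A call is refused whole if a number of a shift passes 5 or a number of a turn 8.59, either way. A call with a gripper value outside its range is refused whole. "grip" is the finger opening in cm, from 0 to 8.54, set as the call begins (left out, the last holds). The fingers move at their own pace and stop on an object; "squeeze" is the grip in N (left out, the last holds). Time passes only in rows, so rows that do not move let the fingers close. It gives the time, the measured TCP pose, the force and the opening at its end, in the units of the state.
- bot.observe(): the state, without advancing time (a new reading comes with each control period).
- cams.capture(name): name is "side" or "top"; returns a dict with "color" (480x640x3 uint8, blue, green, red), "K" (3x3 intrinsics, pixels), "R" (3x3) and "t" (3): a world point X has camera coordinates R X + t. Camera axes: x right, y down, z forward; pixel columns grow to the right and rows downward; lengths in m; the calibration is good to about 2 mm. A picture is of the moment at which its call begins. There is no depth.
- bot.hand_in(): hands the job in, once; it reports no verdict.
The state is a dict: "t": time; "joints": joint angles; "joint_vel": joint speeds; "joint_torque": joint torques, N m; "eef_pos": TCP position; "tcp_rot": TCP orientation; "ft_force": force on the tool from outside, world axes, zero at the start; "moment": the same for the moment, N m; "gripper_width": finger opening in m.
Only numpy, scipy, OpenCV 4.12 (cv2) and the standard library are available. Lean on these libraries where they do the work, as an engineer would, in place of code of your own. Each camera call takes 0.05 s, during which the arm holds its last target.

## Working session

There is one attempt and no reset: what is moved stays moved. The work goes in short steps, Python scripts to look and compute and a tool call to move; the robot and the scene stay as the last step left them, time stands still between calls to the robot, and variables do not carry over. Pictures are saved under pics/ and viewed, and the job is handed in when it is done.

Besides the shell and the picture viewer there is one more tool, called after "Request:" in YAML: its name, and indented under it one key for each argument. carry_out: Moves the arm, as the interface text tells. Its arguments: {"type":"object","properties":{"moves":{"type":"array"},"grip":{"type":"number"},"squeeze":{"type":"number"}},"required":["moves"]}

```bash
ls; mkdir -p pics
python3 - <<'E'
from plant import bot,cams
import cv2
print(bot.observe())
for n in("side","top"):
    c=cams.capture(n); cv2.imwrite(f"pics/{n}0.png",c["color"]); print(n,c["K"],c["R"],c["t"])
E
```

```text
pics
{'t': 0.0, 'joints': array([-8.18929413e+01,  1.50997711e+01, -2.80519101e+00,  7.21576395e+01,
        3.08164983e-04,  8.11018447e+01]), 'joint_vel': array([-0.05157933,  0.00627719,  0.02733282,  0.09262392,  0.07690984,
       -0.0545212 ]), 'joint_torque': array([-3.79281228e-04, -6.37633610e+01,  3.84574020e+01,  1.38871896e-02,
       -1.12488633e-04, -6.95212591e-06]), 'eef_pos': array([ 0.15349614, -0.50176565,  0.22950747]), 'tcp_rot': array([[-1.48757838e-04,  9.56278160e-01,  2.92458646e-01],
       [ 1.08244381e-03,  2.92458632e-01, -9.56277563e-01],
       [-9.99999403e-01,  1.74316268e-04, -1.07862289e-03]]), 'ft_force': array([-0.15121237, -0.1177349 ,  0.3824297 ]), 'moment': array([-0.0268632 , -0.00406654,  0.03812525]), 'gripper_width': 0.085420164805336}
side [[550.37440368   0.         317.34946333]
 [  0.         550.37440368 233.49016899]
 [  0.           0.           1.        ]] [[-0.97925832 -0.20261195  0.00124147]
 [-0.13081799  0.62756313 -0.76749669]
 [ 0.1547249  -0.75173993 -0.6410517 ]] [0.53256662 0.2092615  1.55325755]
top [[468.76480849   0.         319.29152525]
 [  0.         468.76480849 244.29373492]
 [  0.           0.           1.        ]] [[-0.00307779 -0.99998164  0.00522071]
 [-0.99861193  0.00279898 -0.05259633]
 [ 0.05258075 -0.00537535 -0.99860221]] [-0.07196197  0.52887938  1.24204313]
```

View pics/side0.png

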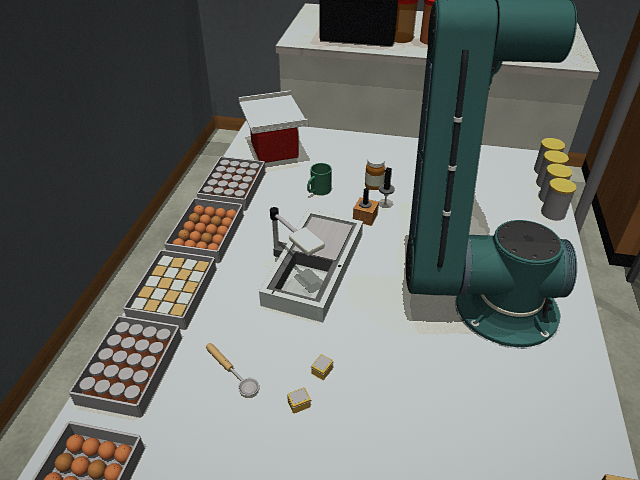

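View pics/top0.png

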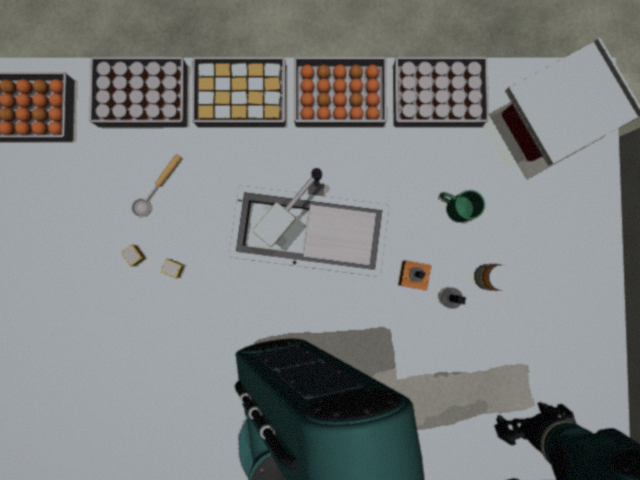

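Run:
```python
import cv2
import numpy as np
s=cv2.imread("pics/side0.png");t=cv2.imread("pics/top0.png")
cv2.imwrite("pics/a1.png",cv2.resize(t[160:310,220:420],None,fx=4,fy=4,interpolation=cv2.INTER_CUBIC))
cv2.imwrite("pics/a2.png",cv2.resize(s[190:330,250:400],None,fx=4,fy=4,interpolation=cv2.INTER_CUBIC))
a=cv2.resize(t[240:320,390:510],(600,400),interpolation=cv2.INTER_CUBIC)[:, :400]
a=cv2.resize(t[250:320,395:475],(400,350),interpolation=cv2.INTER_CUBIC)
b=cv2.resize(s[150:230,340:420],(400,400),interpolation=cv2.INTER_CUBIC)[:350]
c=cv2.resize(t[235:285,110:190],(400,250),interpolation=cv2.INTER_CUBIC)
d=cv2.resize(s[350:415,280:344+40],(400,250),interpolation=cv2.INTER_CUBIC)
cv2.imwrite("pics/a3.png",np.vstack([np.hstack([a,b]),np.hstack([c,d])]))
```

```text
(no output)
```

View pics/a1.png

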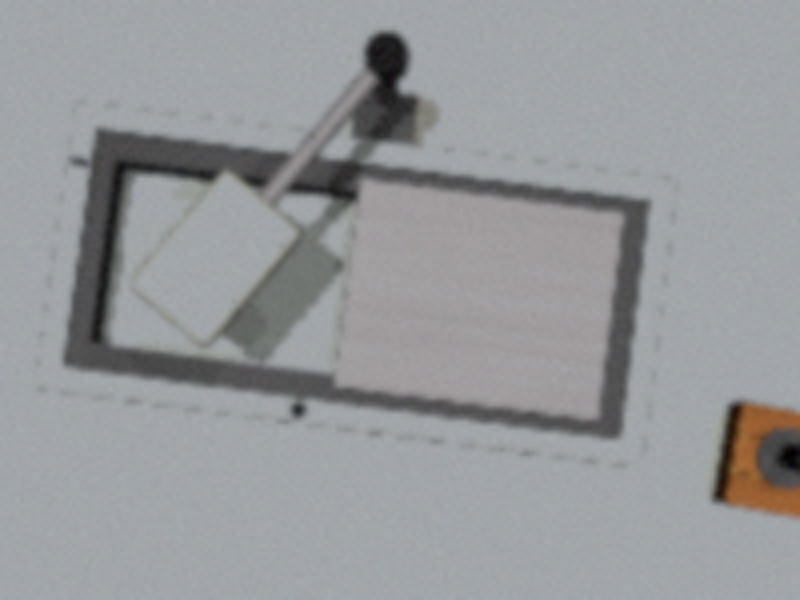

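View pics/a2.png

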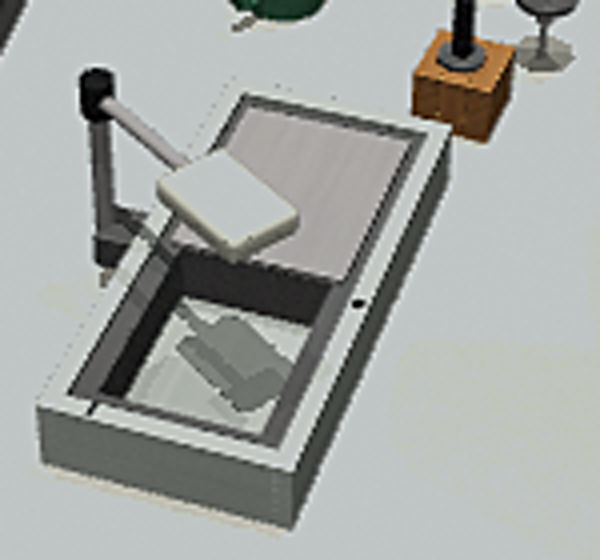

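View pics/a3.png

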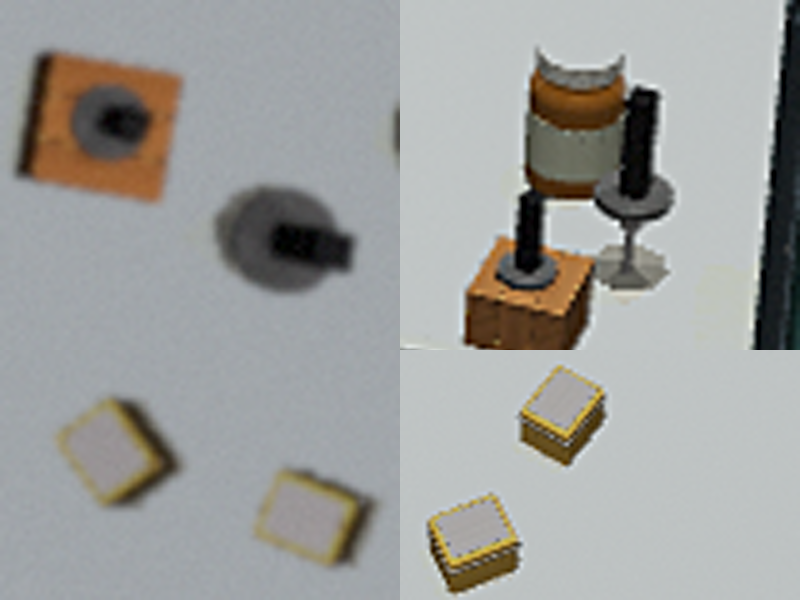

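```bash
cat > h.py <<'E'
import numpy as np, cv2, json
np.set_printoptions(precision=4,suppress=True)
def cal():
    from plant import cams
    return {n:cams.capture(n) for n in("side","top")}
def ray(c,uv):
    R,t,K=c["R"],c["t"],c["K"]; C=-R.T@t
    d=R.T@np.linalg.inv(K)@np.array([uv[0],uv[1],1.0]); return C,d
def onz(c,uv,z):
    C,d=ray(c,uv); return C+d*(z-C[2])/d[2]
def tri(c1,u1,c2,u2):
    C1,d1=ray(c1,u1);C2,d2=ray(c2,u2)
    d1/=np.linalg.norm(d1);d2/=np.linalg.norm(d2)
    s=np.linalg.lstsq(np.c_[d1,-d2],C2-C1,rcond=None)[0]
    a=C1+s[0]*d1;b=C2+s[1]*d2
    return (a+b)/2,np.linalg.norm(a-b)*1000
def proj(c,X):
    p=c["R"]@np.asarray(X)+c["t"]; p=c["K"]@p; return p[:2]/p[2]
E
python3 - <<'E'
from h import *
c=cal()
import pickle; pickle.dump(c,open("c0.pkl","wb"))
for n in c: print(n,-c[n]["R"].T@c[n]["t"])
t=c["top"]["color"]; g=cv2.cvtColor(t,cv2.COLOR_BGR2GRAY); hsv=cv2.cvtColor(t,cv2.COLOR_BGR2HSV)
print("table",t[300,200],"ledge",t[248,240:250].mean(0), t[193,245:265:3])
for n,(x0,y0,x1,y1) in {"top":(110,235,200,285),"side":(270,340,350,420)}.items():
    im=c[n]["color"]; h=cv2.cvtColor(im,cv2.COLOR_BGR2HSV)
    m=((h[...,1]>70)&(h[...,0]>12)&(h[...,0]<35)).astype(np.uint8)
    mm=np.zeros_like(m);mm[y0:y1,x0:x1]=m[y0:y1,x0:x1]
    cs,_=cv2.findContours(mm,cv2.RETR_EXTERNAL,cv2.CHAIN_APPROX_NONE)
    for k in cs:
        if cv2.contourArea(k)>30: print(n,cv2.contourArea(k),cv2.minAreaRect(k),cv2.boundingRect(k))
# ledge
m=(g<125).astype(np.uint8); mm=np.zeros_like(m); mm[185:275,228:390]=m[185:275,228:390]
cs,_=cv2.findContours(mm,cv2.RETR_EXTERNAL,cv2.CHAIN_APPROX_NONE)
for k in cs:
    if cv2.contourArea(k)>30: print(cv2.contourArea(k),cv2.minAreaRect(k),cv2.boundingRect(k))
E
```

```text
side [0.3086 1.1442 1.1557]
top [ 0.4626 -0.0668  1.2685]
table [169 166 161] ledge [77.5 77.3 78.3] [[ 78  75  76]
 [ 90  88  88]
 [ 94  92  92]
 [120 119 117]
 [144 141 138]
 [148 144 138]
 [162 158 153]]
top 54.0 ((175.25083923339844, 266.3590393066406), (20.098201751708984, 11.852784156799316), 66.37062072753906) (166, 259, 17, 19)
top 79.5 ((137.0, 255.0), (20.0, 14.0), 90.0) (130, 245, 15, 21)
side 383.0 ((298.6896667480469, 399.7240905761719), (20.79787826538086, 21.540658950805664), 68.19859313964844) (287, 388, 24, 25)
side 161.0 ((321.9999694824219, 366.4999694824219), (17.541053771972656, 23.046640396118164), 39.80556869506836) (311, 356, 22, 24)
6783.5 ((308.7510681152344, 224.48361206054688), (144.4114990234375, 80.79901885986328), 3.7640342712402344) (236, 185, 147, 85)
```

```bash
cat >> h.py <<'E'
def edge(im,p,q,w=5,n=60,sign=None,trim=.06):
    """fit line to steepest gradient near segment p-q. normal = left-hand perp (dy,-dx)"""
    g=cv2.GaussianBlur(cv2.cvtColor(im,cv2.COLOR_BGR2GRAY).astype(np.float32),(0,0),.8)
    p=np.array(p,float);q=np.array(q,float);d=(q-p)/np.linalg.norm(q-p);nn=np.array([d[1],-d[0]])
    s=np.arange(-w,w+.01,.25);pts=[]
    for a in np.linspace(trim,1-trim,n):
        P=p+a*(q-p)+s[:,None]*nn
        v=cv2.remap(g,P[:,0].astype(np.float32)[None],P[:,1].astype(np.float32)[None],cv2.INTER_LINEAR)[0]
        gr=np.gradient(v,.25)
        if sign: gr=gr*sign
        else: gr=np.abs(gr)
        i=np.argmax(gr)
        if 2<i<len(s)-3 and gr[i]>6:
            k=slice(max(i-5,0),i+6); wgt=np.clip(gr[k],0,None)
            pts.append(p+a*(q-p)+nn*(wgt*s[k]).sum()/wgt.sum())
    pts=np.array(pts,np.float32)
    for _ in range(3):
        vx,vy,x,y=cv2.fitLine(pts,cv2.DIST_HUBER,0,.01,.01).ravel()
        r=np.abs((pts[:,0]-x)*vy-(pts[:,1]-y)*vx); pts=pts[r<max(.5,2*np.median(r))]
    return (np.array([x,y]),np.array([vx,vy]),len(pts),float(r.mean()))
def isect(a,b):
    A=np.c_[a[1],-b[1]]; s=np.linalg.solve(A,b[0]-a[0]); return a[0]+s[0]*a[1]
E
python3 - <<'E'
from h import *
import pickle; c=pickle.load(open("c0.pkl","rb"));t=c["top"];im=t["color"]
# crop a1: pix=220+u/4,160+v/4 ; outer corners of ledge ring
P=lambda u,v:(220+u/4,160+v/4)
A,B,C,D=P(97,128),P(650,202),P(620,437),P(64,362) # +x+y, +x-y, -x-y, -x+y
es=[edge(im,A,B),edge(im,B,C),edge(im,C,D),edge(im,D,A)]
for e in es: print(e)
k=[isect(es[3],es[0]),isect(es[0],es[1]),isect(es[1],es[2]),isect(es[2],es[3])]
W=np.array([onz(t,p,.06) for p in k]); print(W)
print([np.linalg.norm(W[i]-W[(i+1)%4]) for i in range(4)])
S=c["side"];im=S["color"]
Q=lambda u,v:(250+u/4,190+v/4)
# side: outer case corners top: +y+x (38,403), +y-x (295,468), -x-y (450,128)
A,B,C=Q(38,403),Q(295,468),Q(450,130)
print("dot",)
E
```

```text
(array([319.6424, 201.47  ], dtype=float32), array([0.9917, 0.1286], dtype=float32), 58, 0.13930770754814148)
(array([378.5565, 238.4254], dtype=float32), array([ 0.1248, -0.9922], dtype=float32), 60, 0.1317860633134842)
(array([301.6829, 260.0039], dtype=float32), array([0.9915, 0.1303], dtype=float32), 54, 0.15336963534355164)
(array([239.279 , 221.8426], dtype=float32), array([ 0.1386, -0.9903], dtype=float32), 60, 0.14271311461925507)
[[ 0.6637  0.1229  0.06  ]
 [ 0.6159 -0.2367  0.06  ]
 [ 0.4606 -0.2156  0.06  ]
 [ 0.5089  0.1436  0.06  ]]
[np.float64(0.36277190182708047), np.float64(0.15676169279389032), np.float64(0.36247572545886003), np.float64(0.15623462724155165)]
dot
```

```bash
cat > case.py <<'E'
from h import *
def mk(o,y):
    y=np.array([y[0],y[1]])/np.hypot(*y); x=np.array([y[1],-y[0]])
    return lambda cx,cy: o+x*cx+y*cy
E
python3 - <<'E'
from h import *
import pickle; c=pickle.load(open("c0.pkl","rb"));t=c["top"]
S=c["side"];im=S["color"]
top=[[ 0.6637 , 0.1229 , 0.06  ], [ 0.6159 ,-0.2367 , 0.06  ], [ 0.4606, -0.2156,  0.06  ], [ 0.5089 , 0.1436,  0.06  ]]
pr=[proj(S,p) for p in top]; print(np.array(pr))
es=[edge(im,pr[i],pr[(i+1)%4],w=4) for i in range(4)]
k=[isect(es[3],es[0]),isect(es[0],es[1]),isect(es[1],es[2]),isect(es[2],es[3])]
for e in es: print(e[2:])
for i in range(4): print(k[i],onz(S,k[i],.06),tri(S,k[i],t,proj(t,top[i])))
y=np.array([.0478+.0483,.3596+.3592]);y/=np.linalg.norm(y);x=np.array([y[1],-y[0]])
o=np.mean(top,0)[:2]-y*.003
print("origin",o,"yaw",np.degrees(np.arctan2(x[1],x[0])))
for n,p in dict(piv=(.125,0),well=(0,.09),start=(-.073,.030),dot=(-.086,.03)).items(): print(n,o+x*p[0]+y*p[1])
E
```

```text
[[266.0348 288.8905]
 [310.4158 213.2044]
 [356.7913 223.3066]
 [319.2765 302.6791]]
(48, 0.06055547669529915)
(56, 0.07141821086406708)
(46, 0.10209983587265015)
(31, 0.07574321329593658)
[265.7818 288.117 ] [0.6652 0.1202 0.06  ] (array([0.6638, 0.1226, 0.0626]), np.float64(1.0728108816898676))
[310.0618 212.665 ] [ 0.6176 -0.2393  0.06  ] (array([ 0.6163, -0.2363,  0.0624]), np.float64(1.3589832429590782))
[356.4495 222.694 ] [ 0.4621 -0.2185  0.06  ] (array([ 0.4612, -0.2152,  0.0627]), np.float64(1.1559187078000868))
[318.9746 302.1956] [0.5101 0.142  0.06  ] (array([0.5093, 0.1434, 0.0615]), np.float64(0.9327121292779148))
origin [ 0.5619 -0.0494] yaw -7.61500508340383
piv [ 0.6858 -0.066 ]
well [0.5738 0.0398]
start [ 0.4935 -0.01  ]
dot [ 0.4806 -0.0083]
```

Run:
```python
from h import *
import pickle; c=pickle.load(open("c0.pkl","rb"));t=c["top"]["color"];s=c["side"]["color"]
f=lambda im,x,y,w,h,k:cv2.resize(im[y:y+h,x:x+w],None,fx=k,fy=k,interpolation=cv2.INTER_CUBIC)
a=np.hstack([f(t,118,240,30,30,13),f(t,160,253,30,30,13)])
b=np.hstack([f(s,284,386,30,30,13),f(s,308,352,30,30,13)])
im=np.vstack([a,b])[:, :780]
im=cv2.resize(im,None,fx=.75,fy=.75)
cv2.imwrite("pics/tins.png",im);print(im.shape)
```

```text
(585, 585, 3)
```

View pics/tins.png

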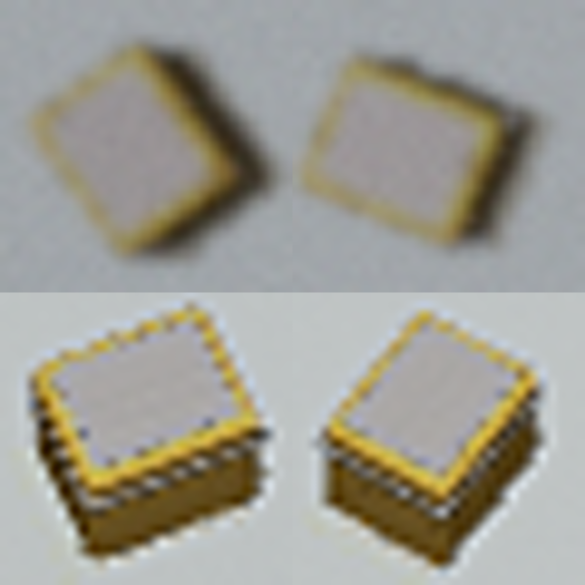

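Run:
```python
from h import *
import pickle; c=pickle.load(open("c0.pkl","rb"));t=c["top"];s=c["side"]
k=9.75
T={"A":([(135,47),(238,172),(127,250),(37,120)],(0,0),(118,240)),"B":([(354,62),(502,120),(450,240),(304,180)],(292.5,0),(160,253))}
S={"A":([(195,310),(262,425),(97,488),(38,380)],(0,292.5),(284,386)),"B":([(425,315),(538,380),(442,493),(330,430)],(292.5,292.5),(308,352))}
for n in "AB":
    out={}
    for cam,D in((t,T),(s,S)):
        p,o,b=D[n]; px=[((u-o[0])/k+b[0]-.45,(v-o[1])/k+b[1]-.45) for u,v in p]
        W=np.array([onz(cam,q,.034) for q in px])[:,:2]
        pc=isect((np.array(px[0]),np.array(px[2])-px[0]),(np.array(px[1]),np.array(px[3])-px[1]))
        out[id(cam)]=pc
        L=[np.linalg.norm(W[i]-W[(i+1)%4])*1000 for i in range(4)]
        ang=[np.degrees(np.arctan2(*(W[(i+1)%4]-W[i])[::-1])) for i in range(4)]
        print(n,"center",W.mean(0),"sides",np.round(L,1),"ang",np.round(ang,1))
    print(tri(t,out[id(t)],s,out[id(s)]))
# lamp head: corners in a1 crop (top) & a2 (side)
P=lambda u,v:(220+u/4-.4,160+v/4-.4); Q=lambda u,v:(250+u/4-.4,190+v/4-.4)
print("head",tri(t,P(217,258),s,Q(227,201)))
print("hub",tri(t,P(387,50),s,Q(96,77)),onz(t,P(387,50),.19))
```

```text
A center [0.5018 0.4208] sides [44.1 36.1 43.  32.6] ang [-140.1  125.4   35.3  -53. ]
A center [0.5011 0.4224] sides [36.3 42.6 33.3 42.4] ang [ 129.1   35.5  -51.1 -140.5]
(array([0.5023, 0.4221, 0.0327]), np.float64(0.5248918925484599))
B center [0.4664 0.3166] sides [43.  35.  42.7 34.3] ang [-111.5  157.2   67.6  -22.3]
B center [0.4664 0.3171] sides [35.3 42.6 34.1 43.4] ang [ 156.2   66.1  -22.4 -112.3]
(array([0.4664, 0.317 , 0.0333]), np.float64(0.008902763236719935))
head (array([0.5676, 0.0331, 0.1803]), np.float64(0.5516663002616586))
hub (array([ 0.6865, -0.0663,  0.1939]), np.float64(0.06063502710718285)) [ 0.6873 -0.0663  0.19  ]
```

Request:
carry_out:
  moves:
    - [[0, 0, 3.5], [0, 0, 8]]
    - [[1, 1, 3.5], [0, 0, 8]]
    - [[3, 3.2, 0], [0, 0, 8]]
    - [[3.2, 3.4, 0], [0, 0, 8]]
    - [[3.2, 3.4, 0], [0, 0, 8]]
    - [[3.2, 3.4, 0], [0, 0, 8]]
    - [[3.2, 3.4, 0], [0, 0, 8]]
    - [[3.2, 3.4, 0], [0, 0, 0.9]]
    - [[3.2, 3.4, 0], [0, 0, 8]]
    - [[3.2, 3.4, 0], [0, 0, 0]]
    - [[3.2, 3.4, 0], [0, 0, 0]]
    - [[3.2, 3.4, 0], [0, 0, 0]]
    - [[3.2, 3.4, 0], [0, 0, 0]]
    - [[3.2, 3.4, 0], [0, 0, 0]]
    - [[3.2, 3.4, 0], [0, 0, 0]]
    - [[3.2, 3.5, 0], [0, 0, 0]]
    - [[3.2, 3.4, 0], [0, 0, 0]]
    - [[0.9, 0.6, 0], [0, 0, 0]]
    - [[0, 0, 0], [0, 0, 0]]
    - [[0, 0, 0], [0, 0, 0]]
  grip: 0

```text
t: 2.2
eef_pos: [0.6502, 0.0226, 0.2997]
tcp_rot: [[-0.001, 0.141, 0.99], [-0.0, 0.99, -0.141], [-1.0, -0.0, -0.001]]
ft_force: [-0.6, 0.1, -0.0]
gripper_width: 0.0002
```

Run:
```python
from h import *
c=cal()
t=c["top"]["color"];s=c["side"]["color"]
im=np.vstack([cv2.resize(t[150:480,0:640],(640,330)),s[130:400]]); cv2.imwrite("pics/b.png",im[:600])
```

```text
(no output)
```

View pics/b.png

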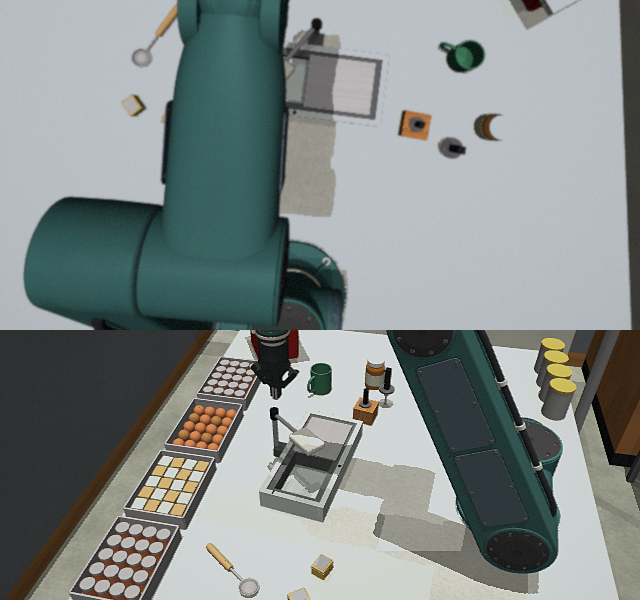

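Request:
carry_out:
  moves:
    - [[0, 0, -4], [0, 0, 0]]
    - [[0, 0, -4], [0, 0, 0]]
    - [[0, 0, -3.5], [0, 0, 0]]
    - [[0, 0, 0], [0, 0, 0]]
    - [[0, 0, 0], [0, 0, 0]]

```text
t: 2.8
eef_pos: [0.6502, 0.0223, 0.1864]
tcp_rot: [[0.0, 0.142, 0.99], [-0.0, 0.99, -0.142], [-1.0, 0.0, 0.0]]
ft_force: [0.7, 0.6, 0.6]
gripper_width: -0.0004
```

Run:
```python
from h import *
import numpy as np
P=np.array([.687,-.066]); u=lambda a:np.array([np.cos(np.radians(a)),np.sin(np.radians(a))])
prev=np.array([.650,.0226])
for i,a in enumerate(np.r_[140:262:20j,262,264]):
    q=P+.085*u(a)+.021*u(a-90); print(round(a,1),q,np.round((q-prev)*100,1)); prev=q
from plant import cams
cv2.imwrite("pics/b2.png",cv2.resize(cams.capture("side")["color"][150:330,200:400],None,fx=3,fy=3))
```

```text
140.0 [0.6354 0.0047] [-1.5 -1.8]
146.4 [ 0.6278 -0.0015] [-0.8 -0.6]
152.8 [ 0.621  -0.0085] [-0.7 -0.7]
159.3 [ 0.6149 -0.0163] [-0.6 -0.8]
165.7 [ 0.6098 -0.0246] [-0.5 -0.8]
172.1 [ 0.6057 -0.0335] [-0.4 -0.9]
178.5 [ 0.6026 -0.0428] [-0.3 -0.9]
184.9 [ 0.6005 -0.0524] [-0.2 -1. ]
191.4 [ 0.5995 -0.0622] [-0.1 -1. ]
197.8 [ 0.5996 -0.072 ] [ 0. -1.]
204.2 [ 0.6009 -0.0817] [ 0.1 -1. ]
210.6 [ 0.6032 -0.0912] [ 0.2 -1. ]
217.1 [ 0.6065 -0.1005] [ 0.3 -0.9]
223.5 [ 0.6109 -0.1092] [ 0.4 -0.9]
229.9 [ 0.6162 -0.1175] [ 0.5 -0.8]
236.3 [ 0.6224 -0.1251] [ 0.6 -0.8]
242.7 [ 0.6294 -0.1319] [ 0.7 -0.7]
249.2 [ 0.6371 -0.138 ] [ 0.8 -0.6]
255.6 [ 0.6455 -0.1431] [ 0.8 -0.5]
262.0 [ 0.6544 -0.1473] [ 0.9 -0.4]
262.0 [ 0.6544 -0.1473] [0. 0.]
264.0 [ 0.6572 -0.1483] [ 0.3 -0.1]
```

View pics/b2.png

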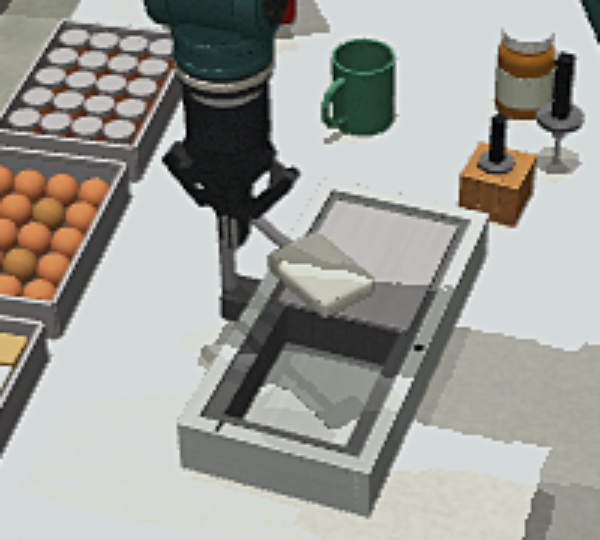

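Request:
carry_out:
  moves:
    - [[-1.5, -1.8, 0], [0, 0, 0]]
    - [[-0.8, -0.6, 0], [0, 0, 0]]
    - [[-0.7, -0.7, 0], [0, 0, 0]]
    - [[-0.6, -0.8, 0], [0, 0, 0]]
    - [[-0.5, -0.8, 0], [0, 0, 0]]
    - [[-0.4, -0.9, 0], [0, 0, 0]]
    - [[-0.3, -0.9, 0], [0, 0, 0]]
    - [[-0.2, -1, 0], [0, 0, 0]]
    - [[-0.1, -1, 0], [0, 0, 0]]
    - [[0, -1, 0], [0, 0, 0]]
    - [[0.1, -1, 0], [0, 0, 0]]
    - [[0, 0, 0], [0, 0, 0]]

```text
t: 4.05
eef_pos: [0.6008, -0.0834, 0.1848]
tcp_rot: [[0.0, 0.142, 0.99], [-0.0, 0.99, -0.142], [-1.0, -0.0, 0.0]]
ft_force: [-0.3, 0.1, -0.0]
gripper_width: -0.0001
```

Run:
```python
from h import *
from plant import cams
cv2.imwrite("pics/b3.png",cv2.resize(cams.capture("side")["color"][150:330,200:400],None,fx=3,fy=3))
```

```text
(no output)
```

View pics/b3.png

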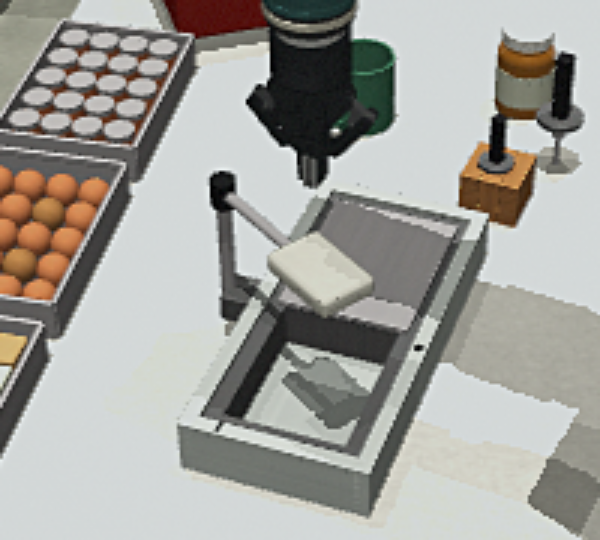

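Run:
```python
from h import *
from plant import bot
print(bot.finger_overhang)
c=cal()
for z in(.16,.185,.21): print(z,proj(c["side"],[.6008,-.0834,z]),proj(c["top"],[.6008,-.0834,z]))
print(onz(c["side"],(304,211.7),.16))
C,d=ray(c["side"],(304,211.7)); print(C+d*((-.0834-C[1])/d[1]))
print(proj(c["side"],[.687,-.066,.19]),proj(c["side"],[.5676,.0331,.18]))
```

```text
0.025
0.16 [304.0983 218.2529] [323.6761 210.7507]
0.185 [303.9755 211.459 ] [323.8328 209.4161]
0.21 [303.8502 204.5267] [323.9968 208.019 ]
[ 0.608  -0.1139  0.16  ]
[ 0.6007 -0.0834  0.1841]
[273.463  209.9637] [306.442  239.9562]
```

Run:
```python
from h import *
c=cal()
im=c["side"]["color"]; 
k=cv2.resize(im[160:240,260:360],None,fx=7,fy=7,interpolation=cv2.INTER_NEAREST)
for z in(.16,.185,.21):
    p=proj(c["side"],[.6008,-.0834,z]); cv2.circle(k,(int((p[0]-260+.5)*7),int((p[1]-160+.5)*7)),4,(0,0,255),1)
cv2.imwrite("pics/b4.png",k)
```

```text
(no output)
```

View pics/b4.png

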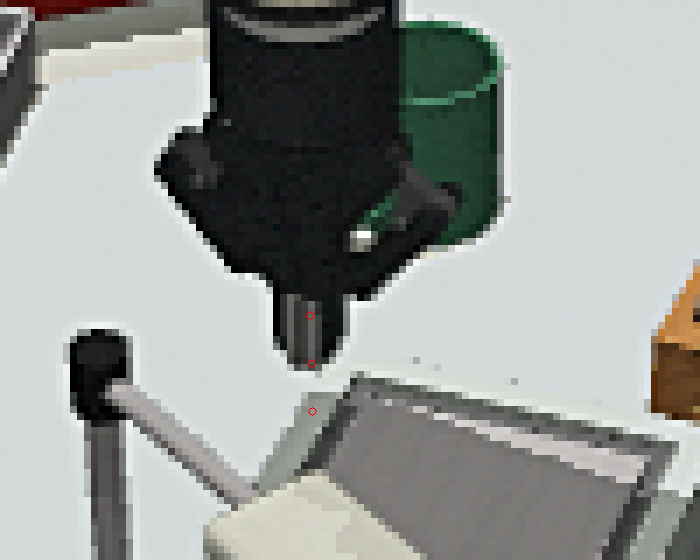

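Request:
carry_out:
  moves:
    - [[-1.5, -3.8, 0], [0, 0, 0]]
    - [[-1.5, -3.8, 0], [0, 0, 0]]
    - [[0, 0, -4], [0, 0, 0]]
    - [[0, 0, -3], [0, 0, 0]]
    - [[0, 0, -1], [0, 0, 0]]
    - [[0, 0, -0.5], [0, 0, 0]]
    - [[0, 0, 0], [0, 0, 0]]
    - [[0, 0, 0], [0, 0, 0]]

```text
t: 5.1
eef_pos: [0.5713, -0.1581, 0.1012]
tcp_rot: [[0.002, 0.14, 0.99], [-0.001, 0.99, -0.14], [-1.0, -0.001, 0.002]]
ft_force: [0.2, -0.8, -0.5]
gripper_width: 0.0
```

Run:
```python
from h import *
c=cal()
for n in c:
    im=c[n]["color"]; p=proj(c[n],[.571,-.16,.075]).astype(int); print(p)
    k=cv2.resize(im[p[1]-45:p[1]+35,p[0]-50:p[0]+50],None,fx=6,fy=6,interpolation=cv2.INTER_NEAREST)
    cv2.imwrite(f"pics/c_{n}.png",k)
```

```text
[319 225]
[353 226]
```

View pics/c_side.png

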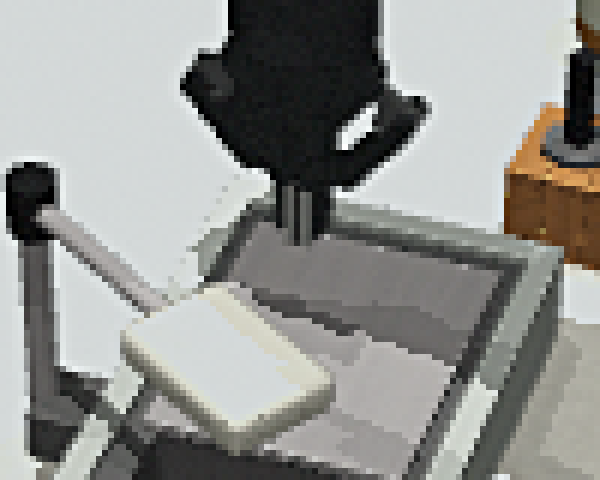

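Request:
carry_out:
  moves:
    - [[0, 0, -0.5], [0, 0, 0]]
    - [[0, 0, -0.5], [0, 0, 0]]
    - [[0, 0, -0.3], [0, 0, 0]]
    - [[0, 0, 0], [0, 0, 0]]

```text
t: 5.6
eef_pos: [0.5702, -0.1579, 0.0864]
tcp_rot: [[-0.001, 0.141, 0.99], [0.0, 0.99, -0.141], [-1.0, 0.0, -0.001]]
ft_force: [0.2, -0.3, 0.3]
gripper_width: -0.0001
```

Request:
carry_out:
  moves:
    - [[0, 0, -0.3], [0, 0, 0]]
    - [[0, 0, -0.3], [0, 0, 0]]
    - [[0, 0, 0], [0, 0, 0]]

```text
t: 5.9
eef_pos: [0.5703, -0.158, 0.0806]
tcp_rot: [[-0.001, 0.141, 0.99], [0.0, 0.99, -0.141], [-1.0, 0.0, -0.001]]
ft_force: [-0.6, -0.5, 0.6]
gripper_width: -0.0003
```

Request:
carry_out:
  moves:
    - [[0, 0, -0.4], [0, 0, 0]]
    - [[0, 0, -0.4], [0, 0, 0]]
    - [[0, 0, -0.3], [0, 0, 0]]
    - [[0, 0, 0], [0, 0, 0]]

```text
t: 6.3
eef_pos: [0.5703, -0.1579, 0.0695]
tcp_rot: [[-0.001, 0.141, 0.99], [0.0, 0.99, -0.141], [-1.0, 0.0, -0.001]]
ft_force: [-0.2, -0.2, 0.4]
gripper_width: 0.0001
```

Request:
carry_out:
  moves:
    - [[0, 0, -0.2], [0, 0, 0]]
    - [[0, 0, -0.2], [0, 0, 0]]
    - [[0, 0, 0], [0, 0, 0]]

```text
t: 6.6
eef_pos: [0.5704, -0.158, 0.0657]
tcp_rot: [[-0.0, 0.141, 0.99], [0.0, 0.99, -0.141], [-1.0, 0.0, -0.0]]
ft_force: [-0.2, 0.4, -0.9]
gripper_width: -0.0003
```

Request:
carry_out:
  moves:
    - [[0, 0, -0.2], [0, 0, 0]]
    - [[0, 0, -0.1], [0, 0, 0]]
    - [[0, 0, 0], [0, 0, 0]]

```text
t: 6.9
eef_pos: [0.5705, -0.158, 0.0628]
tcp_rot: [[-0.0, 0.141, 0.99], [0.0, 0.99, -0.141], [-1.0, 0.0, -0.0]]
ft_force: [0.5, -0.4, 0.1]
gripper_width: -0.0001
```

Request:
carry_out:
  moves:
    - [[0, 0, -0.1], [0, 0, 0]]
    - [[0, 0, -0.1], [0, 0, 0]]
    - [[0, 0, 0], [0, 0, 0]]

```text
t: 7.2
eef_pos: [0.5705, -0.158, 0.0608]
tcp_rot: [[-0.0, 0.141, 0.99], [0.0, 0.99, -0.141], [-1.0, 0.0, -0.0]]
ft_force: [0.2, -0.7, 0.3]
gripper_width: 0.0003
```

Request:
carry_out:
  moves:
    - [[0, 0, -0.1], [0, 0, 0]]
    - [[0, 0, -0.1], [0, 0, 0]]
    - [[0, 0, 0], [0, 0, 0]]

```text
t: 7.5
eef_pos: [0.5705, -0.158, 0.0589]
tcp_rot: [[-0.0, 0.141, 0.99], [0.0, 0.99, -0.141], [-1.0, 0.0, -0.0]]
ft_force: [0.2, -1.1, -0.3]
gripper_width: -0.0001
```

Run:
```python
from h import *
c=cal()
im=c["side"]["color"]
k=cv2.resize(im[185:265,265:365],None,fx=7,fy=7,interpolation=cv2.INTER_NEAREST)
cv2.imwrite(f"pics/c2.png",k)
for z in (.06,.04,.07):print(proj(c["side"],[.5705,-.158,z]))
```

```text
[319.2631 230.11  ]
[319.2411 235.0052]
[319.2743 227.6349]
```

View pics/c2.png

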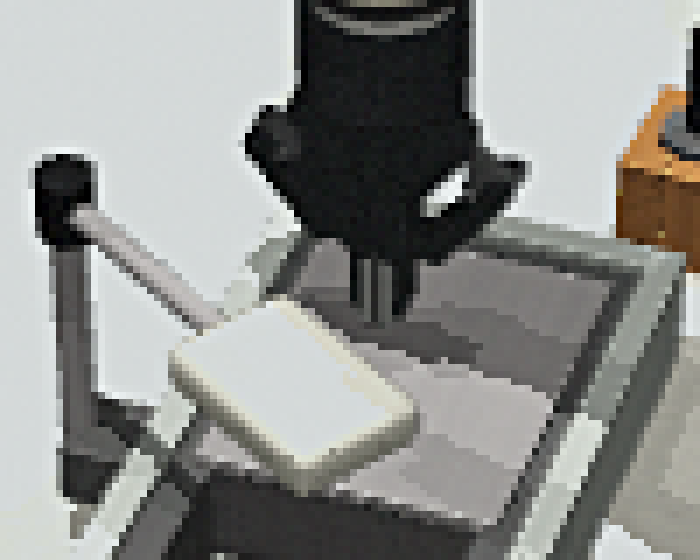

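Request:
carry_out:
  moves:
    - [[0, 0, -0.1], [0, 0, 0]]
    - [[0, 0, -0.1], [0, 0, 0]]
    - [[0, 0, 0], [0, 0, 0]]

```text
t: 7.9
eef_pos: [0.5707, -0.1583, 0.0586]
tcp_rot: [[0.001, 0.141, 0.99], [-0.001, 0.99, -0.141], [-1.0, -0.001, 0.001]]
ft_force: [-8.2, 1.3, 23.8]
gripper_width: 0.0003
```

Request:
carry_out:
  moves:
    - [[0, 0, -0.1], [0, 0, 0]]
    - [[0, 0, -0.1], [0, 0, 0]]
    - [[0, 0, 0], [0, 0, 0]]

```text
t: 8.2
eef_pos: [0.5708, -0.1586, 0.0584]
tcp_rot: [[0.003, 0.141, 0.99], [-0.002, 0.99, -0.141], [-1.0, -0.002, 0.003]]
ft_force: [-16.6, 2.9, 49.9]
gripper_width: 0.0
```

Request:
carry_out:
  moves:
    - [[0, 0, 1], [0, 0, 0]]
    - [[0, 0, 4], [0, 0, 0]]
    - [[0, 0, 5], [0, 0, 0]]
    - [[0, 0, 5], [0, 0, 0]]
    - [[0, 0, 4], [0, 0, 0]]
    - [[2, 4.5, 0], [0, 0, 0]]
    - [[2, 4.5, 0], [0, 0, 0]]
    - [[2, 4.5, 0], [0, 0, 0]]
    - [[2, 4.5, 0], [0, 0, 0]]
    - [[0, 0, 0], [0, 0, 0]]
    - [[0, 0, -4], [0, 0, 0]]
    - [[0, 0, -3.5], [0, 0, 0]]
    - [[0, 0, -1], [0, 0, 0]]
    - [[0, 0, 0], [0, 0, 0]]
    - [[0, 0, 0], [0, 0, 0]]

```text
t: 9.7
eef_pos: [0.6511, 0.0216, 0.1616]
tcp_rot: [[0.002, 0.141, 0.99], [-0.0, 0.99, -0.141], [-1.0, 0.0, 0.002]]
ft_force: [0.6, -0.1, -0.1]
gripper_width: 0.0003
```

Request:
carry_out:
  moves:
    - [[-1.6, -1.8, -0.6], [0, 0, 0]]
    - [[-0.8, -0.6, 0], [0, 0, 0]]
    - [[-0.7, -0.7, 0], [0, 0, 0]]
    - [[-0.6, -0.8, 0], [0, 0, 0]]
    - [[-0.5, -0.8, 0], [0, 0, 0]]
    - [[-0.4, -0.9, 0], [0, 0, 0]]
    - [[-0.3, -0.9, 0], [0, 0, 0]]
    - [[-0.2, -1, 0], [0, 0, 0]]
    - [[-0.1, -1, 0], [0, 0, 0]]
    - [[0, -1, 0], [0, 0, 0]]
    - [[0.1, -1, 0], [0, 0, 0]]
    - [[0.2, -1, 0], [0, 0, 0]]
    - [[0.3, -0.9, 0], [0, 0, 0]]

```text
t: 11.0
eef_pos: [0.6047, -0.1029, 0.1539]
tcp_rot: [[-0.0, 0.141, 0.99], [0.0, 0.99, -0.141], [-1.0, -0.0, -0.0]]
ft_force: [0.2, 2.0, 0.9]
gripper_width: -0.0002
```

Run:
```python
from h import *
from plant import cams
cv2.imwrite("pics/b5.png",cv2.resize(cams.capture("side")["color"][150:330,200:400],None,fx=3,fy=3))
```

View pics/b5.png

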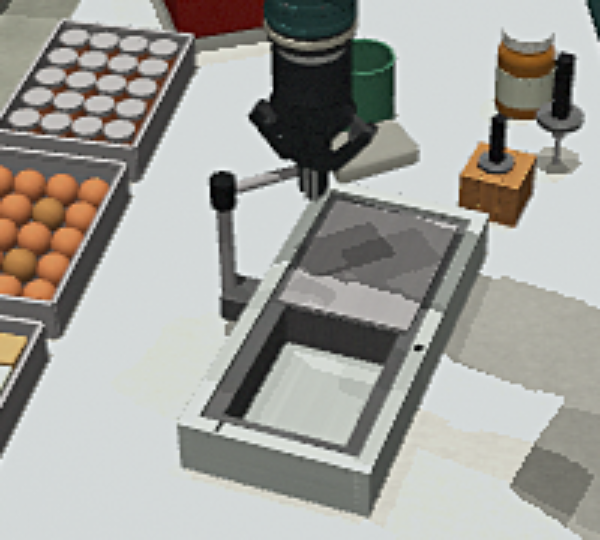

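Request:
carry_out:
  moves:
    - [[0.4, -0.9, 0], [0, 0, 0]]
    - [[0.5, -0.8, 0], [0, 0, 0]]
    - [[0.6, -0.8, 0], [0, 0, 0]]
    - [[0.7, -0.7, 0], [0, 0, 0]]
    - [[0.8, -0.6, 0], [0, 0, 0]]
    - [[0.8, -0.5, 0], [0, 0, 0]]
    - [[0.6, -0.3, 0], [0, 0, 0]]
    - [[0, 0, 0], [0, 0, 0]]

```text
t: 11.85
eef_pos: [0.6494, -0.1485, 0.1537]
tcp_rot: [[0.0, 0.141, 0.99], [-0.0, 0.99, -0.141], [-1.0, -0.0, 0.0]]
ft_force: [-0.2, 0.2, -0.2]
gripper_width: -0.0002
```

Request:
carry_out:
  moves:
    - [[0.3, -0.1, 0], [0, 0, 0]]
    - [[0.2, 0, 0], [0, 0, 0]]
    - [[0, 0, 0], [0, 0, 0]]

```text
t: 12.15
eef_pos: [0.6537, -0.1489, 0.154]
tcp_rot: [[0.0, 0.141, 0.99], [-0.0, 0.99, -0.141], [-1.0, -0.0, 0.0]]
ft_force: [0.7, -0.5, 0.6]
gripper_width: 0.0
```

Request:
carry_out:
  moves:
    - [[0.2, 0, 0], [0, 0, 0]]
    - [[0.2, 0, 0], [0, 0, 0]]
    - [[0, 0, 0], [0, 0, 0]]

```text
t: 12.45
eef_pos: [0.6559, -0.149, 0.154]
tcp_rot: [[-0.003, 0.141, 0.99], [-0.0, 0.99, -0.141], [-1.0, -0.001, -0.003]]
ft_force: [-14.3, -1.2, 5.6]
gripper_width: 0.0002
```

Run:
```python
from h import *
c=cal()
cv2.imwrite("pics/b6.png",cv2.resize(c["side"]["color"][150:330,200:400],None,fx=3,fy=3))
cv2.imwrite("pics/b6t.png",cv2.resize(c["top"]["color"][140:320,220:420],None,fx=3,fy=3))
```

```text
(no output)
```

View pics/b6.png

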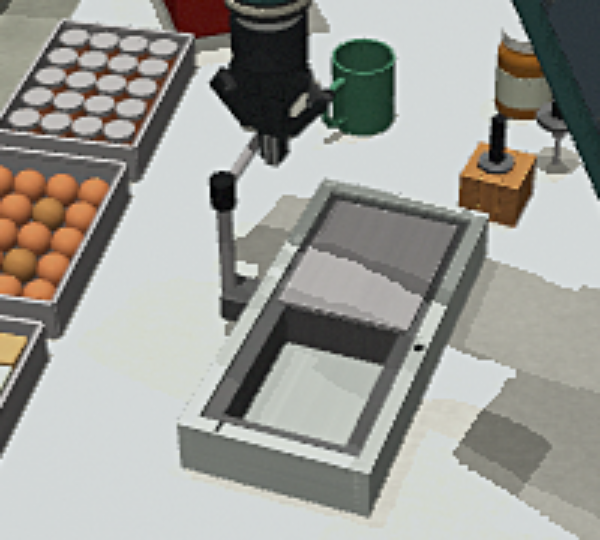

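Request:
carry_out:
  moves:
    - [[-3, 0, 0], [0, 0, 0]]
    - [[-2, 0, 4], [0, 0, 0]]
    - [[-1, 2, 4], [0, 0, 0]]
    - [[-1, 4, 2], [0, 0, 0]]
    - [[-1, 4.5, 0], [0, 0, 0]]
    - [[-1, 4.5, 0], [0, 0, -3]]
    - [[-1, 4.5, 0], [0, 0, -3]]
    - [[-1, 4.5, 0], [0, 0, -3]]
    - [[-1, 4.5, 0], [0, 0, -3]]
    - [[-1, 4.5, 0], [0, 0, -2.4]]
    - [[-1, 4.5, 0], [0, 0, 0]]
    - [[-1, 4.5, -2], [0, 0, 0]]
    - [[-1, 4, -4], [0, 0, 0]]
    - [[-1, 0, -4], [0, 0, 0]]
    - [[-1, 0, -2], [0, 0, 0]]
    - [[0, 0, 0], [0, 0, 0]]
    - [[0, 0, 0], [0, 0, 0]]
  grip: 8.54

```text
t: 14.25
eef_pos: [0.4794, 0.3057, 0.1402]
tcp_rot: [[0.001, 0.383, 0.924], [0.0, 0.924, -0.383], [-1.0, 0.001, 0.001]]
ft_force: [0.2, -0.0, 0.9]
gripper_width: 0.0857
```

Run:
```python
from h import *
c=cal()
s=c["side"]["color"]; cv2.imwrite("pics/d1.png",np.vstack([cv2.resize(s[330:430,240:400],None,fx=4,fy=4)]))
t=c["top"]["color"];cv2.imwrite("pics/d1t.png",t[140:400])
```

```text
(no output)
```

View pics/d1.png

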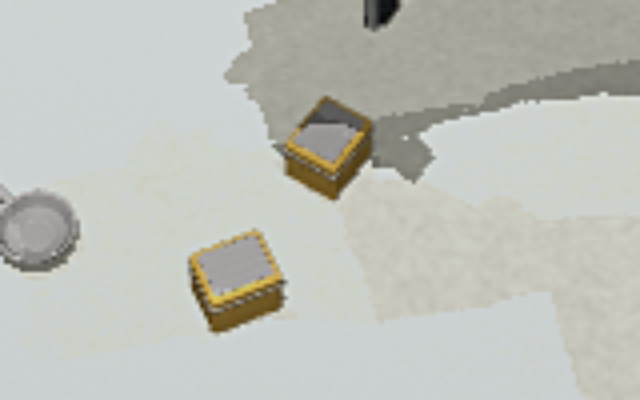

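View pics/d1t.png

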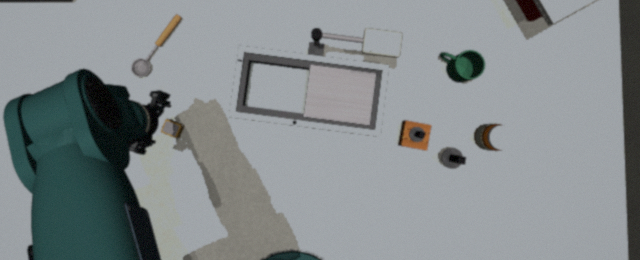

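Request:
carry_out:
  moves:
    - [[-1.3, 1.1, 0], [0, 0, 0]]
    - [[0, 0, -4], [0, 0, 0]]
    - [[0, 0, -4], [0, 0, 0]]
    - [[0, 0, -3], [0, 0, 0]]
    - [[0, 0, -1.5], [0, 0, 0]]
    - [[0, 0, -1.1], [0, 0, 0]]
    - [[0, 0, 0], [0, 0, 0]]
    - [[0, 0, 0], [0, 0, 0]]

```text
t: 15.15
eef_pos: [0.4664, 0.317, 0.0042]
tcp_rot: [[0.001, 0.383, 0.924], [0.001, 0.924, -0.383], [-1.0, 0.001, 0.001]]
ft_force: [0.0, -0.1, -0.1]
gripper_width: 0.0856
```

Run:
```python
from h import *
c=cal()
s=c["side"]["color"]; cv2.imwrite("pics/d2.png",np.vstack([cv2.resize(s[310:410,260:400],None,fx=5,fy=5)]))
```

```text
(no output)
```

View pics/d2.png

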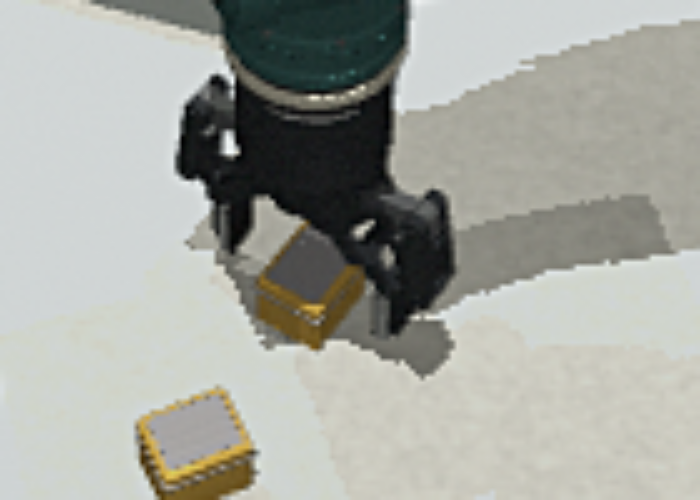

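Request:
carry_out:
  moves:
    - [[0, 0, 0], [0, 0, 0]]
    - [[0, 0, 0], [0, 0, 0]]
    - [[0, 0, 0], [0, 0, 0]]
    - [[0, 0, 0], [0, 0, 0]]
    - [[0, 0, 0], [0, 0, 0]]
    - [[0, 0, 0], [0, 0, 0]]
    - [[0, 0, 0], [0, 0, 0]]
  grip: 2.5
  squeeze: 40

```text
t: 15.95
eef_pos: [0.466, 0.3166, 0.0036]
tcp_rot: [[0.0, 0.383, 0.924], [0.0, 0.924, -0.383], [-1.0, 0.0, 0.0]]
ft_force: [-0.9, 0.0, 5.0]
gripper_width: 0.0374
```

Request:
carry_out:
  moves:
    - [[0, 0, 2], [0, 0, 0]]
    - [[0, 0, 4], [0, 0, 0]]
    - [[0, 0, 4], [0, 0, 0]]
    - [[0, 0, 4], [0, 0, 0]]
    - [[0, 0, 0], [0, 0, 0]]
    - [[0, 0, 0], [0, 0, 0]]

```text
t: 16.55
eef_pos: [0.4661, 0.3166, 0.1436]
tcp_rot: [[0.001, 0.383, 0.924], [0.001, 0.924, -0.383], [-1.0, 0.001, 0.001]]
ft_force: [-0.6, 0.2, -1.3]
gripper_width: 0.0376
```

Run:
```python
from h import *
c=cal()
s=c["side"]["color"]; cv2.imwrite("pics/d3.png",np.vstack([cv2.resize(s[270:400,260:400],None,fx=4,fy=4)]))
# precise case from top
t=c["top"];im=t["color"]
P=lambda u,v:(220+u/4,160+v/4)
A,B,C,D=P(97,128),P(650,202),P(620,437),P(64,362)
es=[edge(im,A,B),edge(im,B,C),edge(im,C,D),edge(im,D,A)]
k=[isect(es[3],es[0]),isect(es[0],es[1]),isect(es[1],es[2]),isect(es[2],es[3])]
W=np.array([onz(t,p,.06) for p in k]); print(W, W.mean(0))
print([np.linalg.norm(W[i]-W[(i+1)%4]) for i in range(4)])
```

```text
[[ 0.6638  0.123   0.06  ]
 [ 0.6158 -0.2365  0.06  ]
 [ 0.4603 -0.2157  0.06  ]
 [ 0.509   0.1436  0.06  ]] [ 0.5622 -0.0464  0.06  ]
[np.float64(0.3626297191815086), np.float64(0.15696037460961446), np.float64(0.36256429559413883), np.float64(0.1561758789191706)]
```

View pics/d3.png

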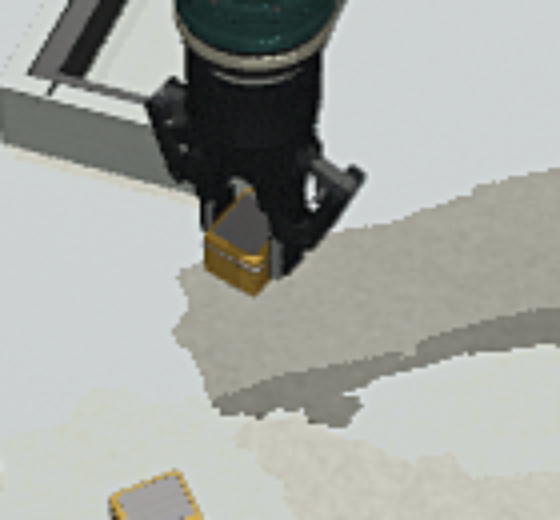

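Request:
carry_out:
  moves:
    - [[1.0, -2.5, 0], [0, 0, 0]]
    - [[1.3, -4, 0], [0, 0, 2]]
    - [[1.3, -4, 0], [0, 0, 3]]
    - [[1.3, -4, 0], [0, 0, 3]]
    - [[1.3, -4, 0], [0, 0, 3]]
    - [[1.3, -4, 0], [0, 0, 3]]
    - [[1.3, -4, 0], [0, 0, 0.9]]
    - [[1.3, -4, 0], [0, 0, 0]]
    - [[0.2, -1.2, 0], [0, 0, 0]]
    - [[0, 0, 0], [0, 0, 0]]
    - [[0, 0, -3], [0, 0, 0]]
    - [[0, 0, -3], [0, 0, 0]]
    - [[0, 0, 0], [0, 0, 0]]

```text
t: 17.95
eef_pos: [0.566, 0.0011, 0.0797]
tcp_rot: [[-0.007, 0.131, 0.991], [0.001, 0.991, -0.131], [-1.0, 0.0, -0.007]]
ft_force: [-0.0, 0.8, -0.6]
gripper_width: 0.0377
```

Run:
```python
from h import *
c=cal()
s=c["side"]["color"]; cv2.imwrite("pics/d4.png",np.vstack([cv2.resize(s[180:330,250:400],None,fx=4,fy=4)]))
```

```text
(no output)
```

View pics/d4.png

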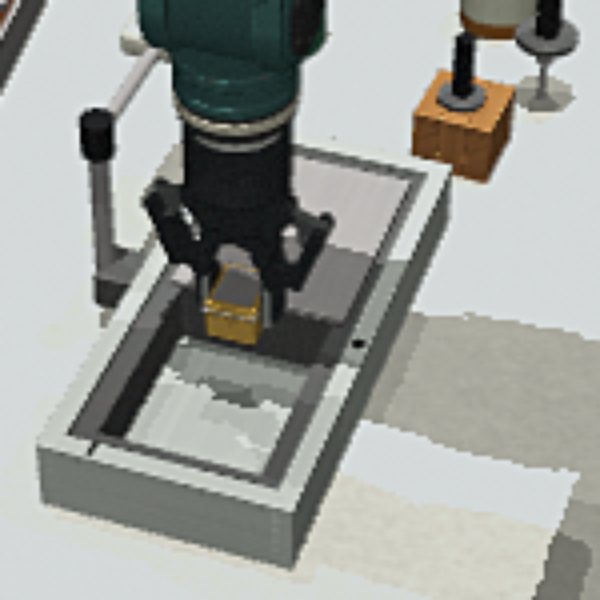

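Request:
carry_out:
  moves:
    - [[0.2, 0, -2], [0, 0, 0]]
    - [[0, 0.3, -2], [0, 0, 0]]
    - [[0, 0, -1.5], [0, 0, 0]]
    - [[0, 0, -1], [0, 0, 0]]
    - [[0, 0, -0.4], [0, 0, 0]]
    - [[0, 0, 0], [0, 0, 0]]
    - [[0, 0, 0], [0, 0, 0]]

```text
t: 18.75
eef_pos: [0.5714, 0.0025, 0.0151]
tcp_rot: [[0.001, 0.132, 0.991], [-0.0, 0.991, -0.132], [-1.0, 0.0, 0.001]]
ft_force: [-1.0, 0.8, -1.9]
gripper_width: 0.0371
```

Request:
carry_out:
  moves:
    - [[-0.2, 0, -0.3], [0, 0, 0]]
    - [[0, 0, -0.2], [0, 0, 0]]
    - [[0, 0, 0], [0, 0, 0]]
    - [[0, 0, 0], [0, 0, 0]]

```text
t: 19.15
eef_pos: [0.5689, 0.0025, 0.0093]
tcp_rot: [[-0.0, 0.132, 0.991], [-0.0, 0.991, -0.132], [-1.0, -0.0, -0.0]]
ft_force: [-0.4, -0.4, -1.5]
gripper_width: 0.0376
```

Release and rise.

Request:
carry_out:
  moves:
    - [[0, 0, 0], [0, 0, 0]]
    - [[0, 0, 0], [0, 0, 0]]
    - [[0, 0, 0], [0, 0, 0]]
    - [[0, 0, 0], [0, 0, 0]]
  grip: 6

```text
t: 19.55
eef_pos: [0.5689, 0.0025, 0.0093]
tcp_rot: [[0.0, 0.132, 0.991], [0.0, 0.991, -0.132], [-1.0, 0.0, 0.0]]
ft_force: [-0.1, 0.1, -0.1]
gripper_width: 0.0604
```

Request:
carry_out:
  moves:
    - [[0, 0, 1], [0, 0, 0]]
    - [[0, 0, 3], [0, 0, 0]]
    - [[0, 0, 4], [0, 0, 0]]
    - [[0, 0, 4], [0, 0, 0]]
    - [[0, 0, 4], [0, 0, 0]]
    - [[-0.5, 4.5, 0], [0, 0, 0]]
    - [[-0.6, 4.5, 0], [0, 0, 0]]
    - [[-0.7, 4.5, 0], [0, 0, 8]]
    - [[-0.7, 4.5, 0], [0, 0, 8]]
    - [[-0.7, 4.5, 0], [0, 0, 8]]
    - [[-0.7, 4.5, 0], [0, 0, 8]]
    - [[-0.7, 4.5, 0], [0, 0, 8]]
    - [[-0.7, 4.5, 0], [0, 0, 5.6]]
    - [[-0.7, 3, 0], [0, 0, 0]]
    - [[-0.5, 0, 0], [0, 0, 0]]
    - [[0, 0, 0], [0, 0, 0]]
  grip: 8.54

```text
t: 21.15
eef_pos: [0.5031, 0.3929, 0.1697]
tcp_rot: [[0.0, -0.617, 0.787], [-0.0, 0.787, 0.617], [-1.0, -0.0, -0.0]]
ft_force: [0.2, -0.4, -0.9]
gripper_width: 0.0855
```

Run:
```python
from h import *
c=cal()
s=c["side"]["color"]; cv2.imwrite("pics/d5.png",np.vstack([cv2.resize(s[180:430,200:420],None,fx=2.4,fy=2.4)]))
t=c["top"]["color"];cv2.imwrite("pics/d5t.png",cv2.resize(t[140:300,100:420],None,fx=2.2,fy=2.2))
```

```text
(no output)
```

View pics/d5.png

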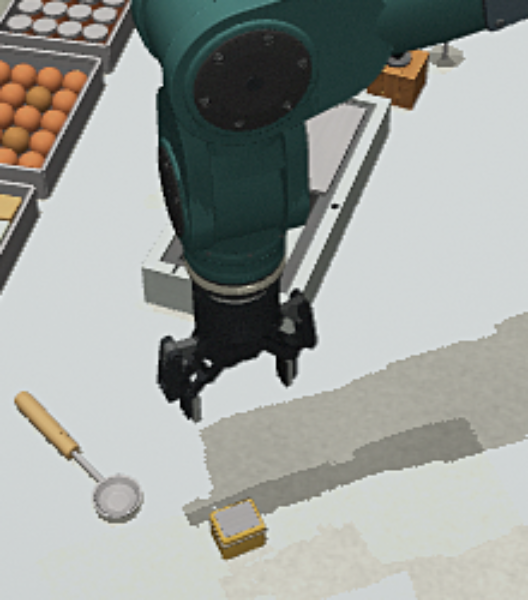

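View pics/d5t.png

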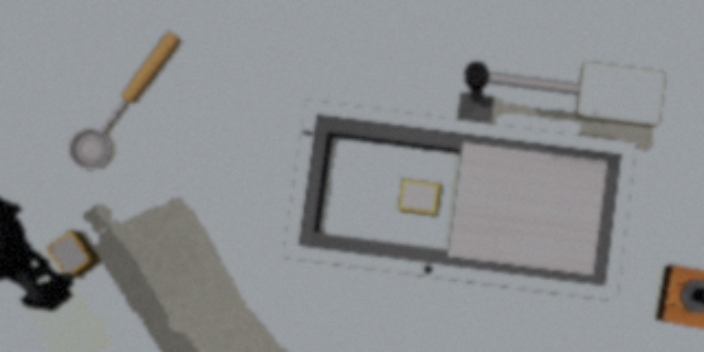

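Request:
carry_out:
  moves:
    - [[-0.1, 2.9, 0], [0, 0, 0]]
    - [[0, 0, -4], [0, 0, 0]]
    - [[0, 0, -4], [0, 0, 0]]
    - [[0, 0, -3.5], [0, 0, 0]]
    - [[0, 0, -2.5], [0, 0, 0]]
    - [[0, 0, -1.3], [0, 0, 0]]
    - [[0, 0, -1], [0, 0, 0]]
    - [[0, 0, 0], [0, 0, 0]]
    - [[0, 0, 0], [0, 0, 0]]

```text
t: 22.15
eef_pos: [0.5035, 0.4217, 0.0073]
tcp_rot: [[0.001, -0.615, 0.788], [0.001, 0.788, 0.615], [-1.0, -0.0, 0.001]]
ft_force: [-0.5, 0.3, -0.3]
gripper_width: 0.0852
```

Run:
```python
from h import *
c=cal()
s=c["side"]["color"]; cv2.imwrite("pics/d6.png",np.vstack([cv2.resize(s[330:430,240:370],None,fx=5,fy=5)]))
```

```text
(no output)
```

View pics/d6.png

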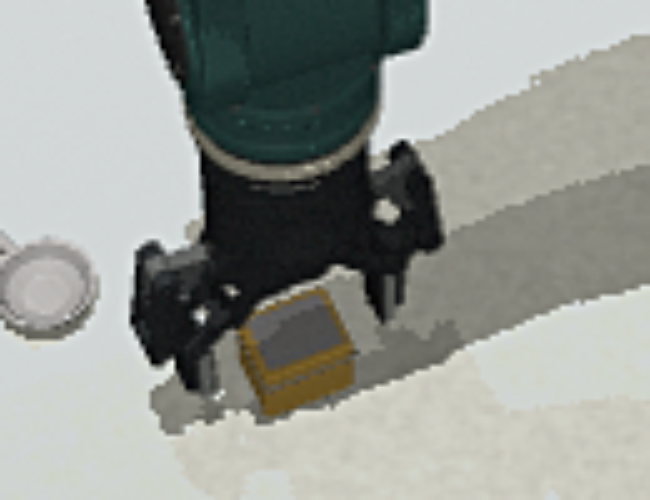

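Request:
carry_out:
  moves:
    - [[0, 0, 0], [0, 0, 0]]
    - [[0, 0, 0], [0, 0, 0]]
    - [[0, 0, 0], [0, 0, 0]]
    - [[0, 0, 0], [0, 0, 0]]
    - [[0, 0, 0], [0, 0, 0]]
    - [[0, 0, 0], [0, 0, 0]]
  grip: 3

```text
t: 22.85
eef_pos: [0.503, 0.4217, 0.0068]
tcp_rot: [[0.001, -0.616, 0.788], [0.0, 0.788, 0.616], [-1.0, -0.0, 0.001]]
ft_force: [-0.5, -1.1, 6.3]
gripper_width: 0.0456
```

Request:
carry_out:
  moves:
    - [[0, 0, 2], [0, 0, 0]]
    - [[0, 0, 4], [0, 0, 0]]
    - [[0, 0, 4], [0, 0, 0]]
    - [[0, 0, 4], [0, 0, 0]]
    - [[0.8, -4, 0], [0, 0, 0]]
    - [[0.8, -4, 0], [0, 0, -6]]
    - [[0.8, -4, 0], [0, 0, -8]]
    - [[0.8, -4, 0], [0, 0, -8]]
    - [[0.8, -4, 0], [0, 0, -8]]
    - [[0.8, -4, 0], [0, 0, -8]]
    - [[1, -4, 0], [0, 0, -7.6]]
    - [[0.9, -4, 0], [0, 0, 0]]
    - [[0.9, -2.2, 0], [0, 0, 0]]
    - [[0, 0, 0], [0, 0, 0]]
    - [[0, 0, 0], [0, 0, 0]]

```text
t: 24.35
eef_pos: [0.5788, 0.0794, 0.1462]
tcp_rot: [[-0.0, 0.133, 0.991], [0.0, 0.991, -0.133], [-1.0, 0.0, -0.0]]
ft_force: [-0.7, -0.4, -1.6]
gripper_width: 0.045
```

Run:
```python
from h import *
c=cal()
s=c["side"]["color"]; cv2.imwrite("pics/d7.png",np.vstack([cv2.resize(s[180:330,250:400],None,fx=4,fy=4)]))
```

```text
(no output)
```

View pics/d7.png

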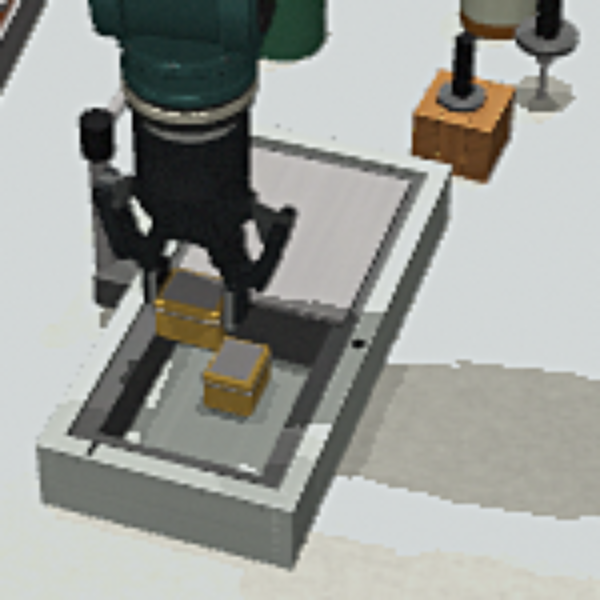

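Request:
carry_out:
  moves:
    - [[0, 0, -4], [0, 0, 0]]
    - [[0, 0, -3], [0, 0, 0]]
    - [[0, 0, -3], [0, 0, 0]]
    - [[0, 0, -2], [0, 0, 0]]
    - [[0, 0, -0.8], [0, 0, 0]]
    - [[0, 0, -0.5], [0, 0, 0]]
    - [[0, 0, 0], [0, 0, 0]]
    - [[0, 0, 0], [0, 0, 0]]

```text
t: 25.25
eef_pos: [0.5795, 0.0798, 0.0142]
tcp_rot: [[0.001, 0.132, 0.991], [-0.0, 0.991, -0.132], [-1.0, 0.0, 0.001]]
ft_force: [0.7, -0.1, -1.5]
gripper_width: 0.0454
```

Request:
carry_out:
  moves:
    - [[0, 0, -0.2], [0, 0, 0]]
    - [[0, 0, 0], [0, 0, 0]]
    - [[0, 0, 0], [0, 0, 0]]

```text
t: 25.55
eef_pos: [0.5794, 0.0796, 0.0118]
tcp_rot: [[0.001, 0.132, 0.991], [0.0, 0.991, -0.132], [-1.0, 0.0, 0.001]]
ft_force: [1.5, 0.2, 3.5]
gripper_width: 0.0457
```

Request:
carry_out:
  moves:
    - [[0, 0, 0], [0, 0, 0]]
    - [[0, 0, 0], [0, 0, 0]]
    - [[0, 0, 0], [0, 0, 0]]
    - [[0, 0, 1], [0, 0, 0]]
    - [[0, 0, 3], [0, 0, 0]]
    - [[0, 0, 4], [0, 0, 0]]
    - [[0, 0, 4], [0, 0, 0]]
    - [[0, 0, 4], [0, 0, 0]]
    - [[-4, -2, 0], [0, 0, 0]]
    - [[-4, -3, 0], [0, 0, 0]]
    - [[-4, -3, 0], [0, 0, 0]]
    - [[-4, -4, 0], [0, 0, 0]]
    - [[0, -4, 0], [0, 0, 0]]
    - [[0, -4, 0], [0, 0, 0]]
    - [[0, 0, 0], [0, 0, 0]]
  grip: 6.2

```text
t: 27.05
eef_pos: [0.4236, -0.1195, 0.1721]
tcp_rot: [[0.001, 0.136, 0.991], [-0.002, 0.991, -0.136], [-1.0, -0.001, 0.002]]
ft_force: [0.1, 0.6, -0.1]
gripper_width: 0.0621
```

Run:
```python
from h import *
c=cal()
s=c["side"]["color"]; cv2.imwrite("pics/d8.png",np.vstack([cv2.resize(s[180:330,250:400],None,fx=4,fy=4)]))
t=c["top"]["color"];cv2.imwrite("pics/d8t.png",t[100:400])
```

```text
(no output)
```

View pics/d8.png

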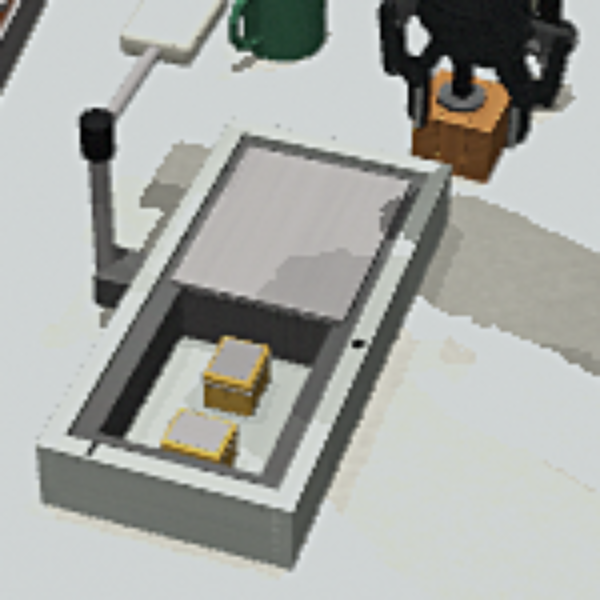

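View pics/d8t.png

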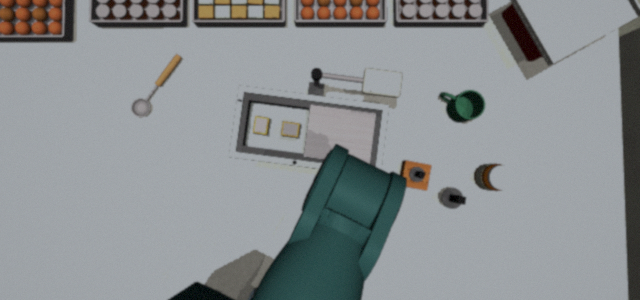

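Request:
carry_out:
  moves:
    - [[4, -1, 0], [0, 0, 0]]
    - [[4, -1, 0], [0, 0, 0]]
    - [[4.5, -0.9, 0], [0, 0, 0]]
    - [[0, 0, -3], [0, 0, 0]]
    - [[0, 0, -4], [0, 0, 0]]
    - [[0, 0, -2.5], [0, 0, 0]]
    - [[0, 0, -1], [0, 0, 0]]
    - [[0, 0, 0], [0, 0, 0]]
    - [[0, 0, 0], [0, 0, 0]]
  grip: 0

```text
t: 28.05
eef_pos: [0.5492, -0.1445, 0.0676]
tcp_rot: [[0.001, 0.131, 0.991], [-0.0, 0.991, -0.131], [-1.0, -0.0, 0.001]]
ft_force: [0.0, -0.7, -0.0]
gripper_width: 0.0004
```

Request:
carry_out:
  moves:
    - [[0, 0, -0.5], [0, 0, 0]]
    - [[0, 0, -0.3], [0, 0, 0]]
    - [[0, 0, -0.15], [0, 0, 0]]
    - [[0, 0, -0.05], [0, 0, 0]]
    - [[0, 0, 0], [0, 0, 0]]
    - [[0, 0, 0], [0, 0, 0]]

```text
t: 28.65
eef_pos: [0.5491, -0.1452, 0.0586]
tcp_rot: [[0.003, 0.132, 0.991], [-0.002, 0.991, -0.132], [-1.0, -0.001, 0.003]]
ft_force: [-9.0, 2.7, 30.7]
gripper_width: -0.0001
```

Request:
carry_out:
  moves:
    - [[0, 0, 0.08], [0, 0, 0]]
    - [[0.03, 0.2, 0], [0, 0, 0]]
    - [[0.05, 0.4, 0], [0, 0, 0]]
    - [[0.07, 0.5, 0], [0, 0, 0]]
    - [[0.07, 0.5, 0], [0, 0, 0]]
    - [[0.07, 0.5, 0], [0, 0, 0]]

```text
t: 29.25
eef_pos: [0.5519, -0.1242, 0.0586]
tcp_rot: [[0.002, 0.133, 0.991], [-0.002, 0.991, -0.133], [-1.0, -0.001, 0.002]]
ft_force: [-5.3, -0.8, 19.0]
gripper_width: 0.0001
```

Run:
```python
from h import *
c=cal()
s=c["side"]["color"]; cv2.imwrite("pics/e1.png",np.vstack([cv2.resize(s[180:330,250:400],None,fx=4,fy=4)]))
```

```text
(no output)
```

View pics/e1.png

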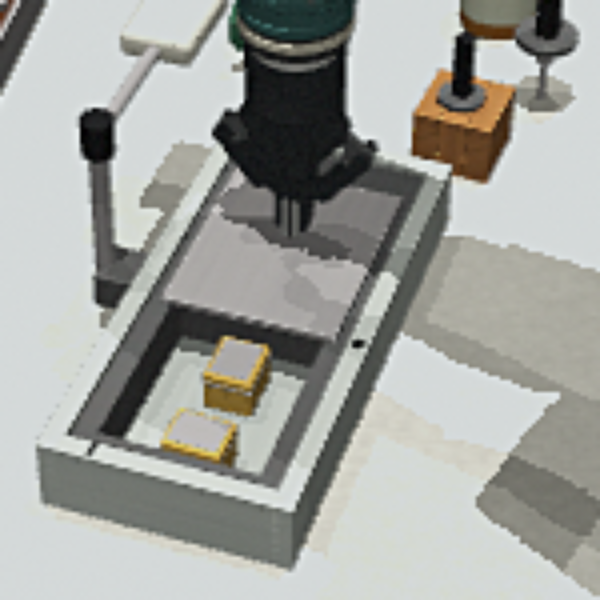

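Request:
carry_out:
  moves:
    - [[0.07, 0.5, 0], [0, 0, 0]]
    - [[0.07, 0.5, 0], [0, 0, 0]]
    - [[0.07, 0.5, 0], [0, 0, 0]]
    - [[0.06, 0.5, 0], [0, 0, 0]]
    - [[0.07, 0.5, 0], [0, 0, 0]]
    - [[0.07, 0.5, 0], [0, 0, 0]]
    - [[0.06, 0.5, 0], [0, 0, 0]]
    - [[0.07, 0.5, 0], [0, 0, 0]]
    - [[0.07, 0.5, 0], [0, 0, 0]]
    - [[0.06, 0.5, 0], [0, 0, 0]]
    - [[0.07, 0.5, 0], [0, 0, 0]]
    - [[0.07, 0.5, 0], [0, 0, 0]]
    - [[0.06, 0.5, 0], [0, 0, 0]]
    - [[0.07, 0.5, 0], [0, 0, 0]]

```text
t: 30.75
eef_pos: [0.5613, -0.054, 0.0586]
tcp_rot: [[0.002, 0.132, 0.991], [-0.001, 0.991, -0.132], [-1.0, -0.001, 0.002]]
ft_force: [-6.8, -0.5, 20.2]
gripper_width: -0.0001
```

Request:
carry_out:
  moves:
    - [[0.07, 0.5, 0], [0, 0, 0]]
    - [[0.07, 0.5, 0], [0, 0, 0]]
    - [[0.07, 0.5, 0], [0, 0, 0]]
    - [[0.06, 0.5, 0], [0, 0, 0]]
    - [[0.07, 0.5, 0], [0, 0, 0]]
    - [[0.07, 0.5, 0], [0, 0, 0]]
    - [[0.06, 0.5, 0], [0, 0, 0]]
    - [[0.07, 0.5, 0], [0, 0, 0]]
    - [[0.07, 0.5, 0], [0, 0, 0]]
    - [[0.06, 0.5, 0], [0, 0, 0]]

```text
t: 31.75
eef_pos: [0.5679, -0.0039, 0.0586]
tcp_rot: [[0.002, 0.132, 0.991], [-0.001, 0.991, -0.132], [-1.0, -0.0, 0.002]]
ft_force: [-4.3, -0.1, 19.5]
gripper_width: 0.0002
```

Run:
```python
from h import *
c=cal()
s=c["side"]["color"]; cv2.imwrite("pics/e2.png",np.vstack([cv2.resize(s[180:330,250:400],None,fx=4,fy=4)]))
```

```text
(no output)
```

View pics/e2.png

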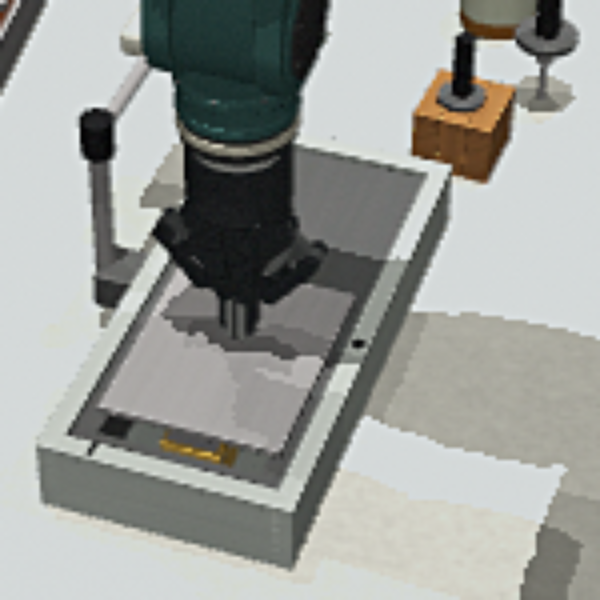

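Request:
carry_out:
  moves:
    - [[0.07, 0.5, 0], [0, 0, 0]]
    - [[0.06, 0.5, 0], [0, 0, 0]]
    - [[0.07, 0.5, 0], [0, 0, 0]]
    - [[0.07, 0.5, 0], [0, 0, 0]]
    - [[0.04, 0.3, 0], [0, 0, 0]]
    - [[0.03, 0.2, 0], [0, 0, 0]]
    - [[0.03, 0.2, 0], [0, 0, 0]]
    - [[0, 0, 0], [0, 0, 0]]

```text
t: 32.65
eef_pos: [0.5721, 0.0218, 0.0587]
tcp_rot: [[0.002, 0.133, 0.991], [-0.003, 0.991, -0.133], [-1.0, -0.003, 0.003]]
ft_force: [-3.4, -8.6, 17.3]
gripper_width: -0.0004
```

Request:
carry_out:
  moves:
    - [[0.03, 0.2, 0], [0, 0, 0]]
    - [[0.03, 0.2, 0], [0, 0, 0]]
    - [[0, 0, 0], [0, 0, 0]]

```text
t: 32.95
eef_pos: [0.5729, 0.0258, 0.0587]
tcp_rot: [[0.003, 0.133, 0.991], [-0.003, 0.991, -0.133], [-1.0, -0.003, 0.003]]
ft_force: [-2.8, -10.5, 15.9]
gripper_width: 0.0001
```

Request:
carry_out:
  moves:
    - [[0, 0, 1], [0, 0, 0]]
    - [[0, 0, 4], [0, 0, 0]]
    - [[0, 0, 5], [0, 0, 0]]
    - [[0, 0, 4], [0, 0, 0]]
    - [[-4, -3, 0], [0, 0, 0]]
    - [[-4, -3, 0], [0, 0, 0]]
    - [[-4, -4, 0], [0, 0, 0]]
    - [[-4, -3, 0], [0, 0, 0]]
    - [[0, 0, 0], [0, 0, 0]]

```text
t: 33.85
eef_pos: [0.4129, -0.1002, 0.1978]
tcp_rot: [[-0.0, 0.136, 0.991], [-0.0, 0.991, -0.136], [-1.0, -0.001, -0.0]]
ft_force: [-0.1, 0.1, -0.4]
gripper_width: -0.0005
```

Run:
```python
from h import *
c=cal()
import pickle; pickle.dump(c,open("c1.pkl","wb"))
s=c["side"]["color"]; cv2.imwrite("pics/e3.png",cv2.resize(s[180:330,250:400],None,fx=4,fy=4,interpolation=cv2.INTER_CUBIC))
t=c["top"]["color"];cv2.imwrite("pics/e3t.png",cv2.resize(t[180:280,220:400],None,fx=4.4,fy=4.4,interpolation=cv2.INTER_CUBIC))
```

```text
(no output)
```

View pics/e3.png

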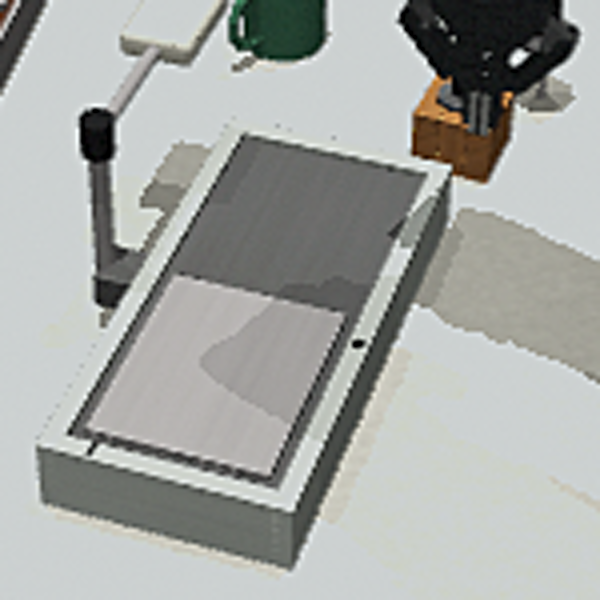

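View pics/e3t.png

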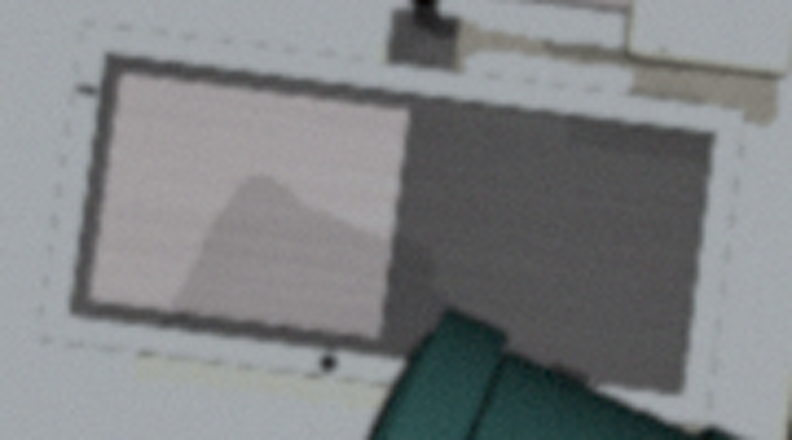

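Run:
```python
from h import *
import pickle
c=pickle.load(open("c0.pkl","rb"));c1=pickle.load(open("c1.pkl","rb"));t=c["top"]["color"];s=c["side"]["color"]
f=lambda im,x,y,w,h,k:cv2.resize(im[y:y+h,x:x+w],None,fx=k,fy=k,interpolation=cv2.INTER_CUBIC)
im=np.hstack([f(t,393,250,40,60,9.5),f(s,340,175,40,60,9.5)])
cv2.imwrite("pics/p1.png",im);print(im.shape)
im=np.hstack([f(t,430,275,40,40,9.5),f(s,370,155,40,60,9.5)[:380]])
cv2.imwrite("pics/p2.png",im)
# seam: edges
T=c1["top"];im=T["color"]
P=lambda u,v:(220+u/4.4-.4,180+v/4.4-.4)
E={"in_px":(P(118,72),P(408,108)),"in_py":(P(88,300),P(118,72)),"in_mx":(P(88,300),P(180,312)),
 "out_px":(P(108,57),P(380,93)),"out_py":(P(72,312),P(106,57)),"out_mx":(P(72,312),P(360,348))}
y=np.array([.1325,.9912]);x=np.array([.9912,-.1325]);o=np.array([.5619,-.0494])
for k,(p,q) in E.items():
    e=edge(im,p,q,w=2.0); 
    W=[onz(T,e[0]+a*e[1],.06)[:2]-o for a in(-10,10)]
    print(k,e[2],round(e[3],2),[(round(w@x*1000,1),round(w@y*1000,1)) for w in W])
```

```text
(570, 760, 3)
in_px 60 0.12 [(np.float64(67.8), np.float64(115.1)), (np.float64(67.7), np.float64(63.2))]
in_py 60 0.15 [(np.float64(-26.1), np.float64(173.9)), (np.float64(25.8), np.float64(173.9))]
in_mx 59 0.14 [(np.float64(-67.5), np.float64(170.4)), (np.float64(-68.2), np.float64(118.9))]
out_px 60 0.07 [(np.float64(78.1), np.float64(108.6)), (np.float64(78.1), np.float64(56.7))]
out_py 60 0.13 [(np.float64(-26.3), np.float64(184.3)), (np.float64(25.6), np.float64(184.3))]
out_mx 50 0.07 [(np.float64(-78.1), np.float64(146.8)), (np.float64(-77.9), np.float64(95.3))]
```

View pics/p1.png

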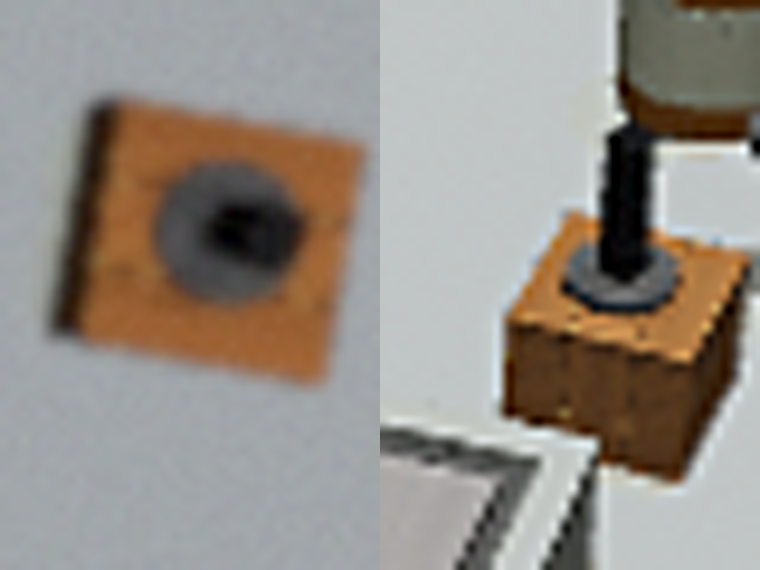

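View pics/p2.png

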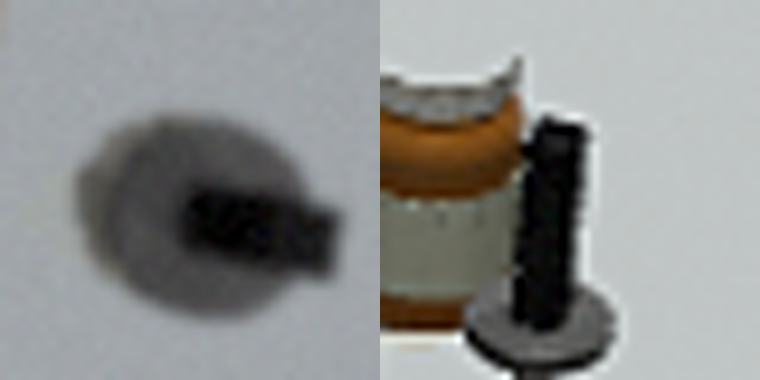

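Run:
```python
from h import *
import pickle
c=pickle.load(open("c0.pkl","rb"));t=c["top"];s=c["side"]
T=lambda u,v,x=393,y=250:(x+u/9.5-.45,y+v/9.5-.45)
S=lambda u,v,x=340,y=175:(x+(u-380)/9.5-.45,y+v/9.5-.45)
print("collar",tri(t,T(229,231),s,S(621,275)),onz(t,T(229,231),.06),onz(s,S(621,275),.06))
print("griptop",tri(t,T(276,238),s,S(630,134)))
# stand top corners
tc=[T(115,97),T(366,148),T(322,385),T(80,343)]
W=np.array([onz(t,p,.055) for p in tc]);print("stand",W,W.mean(0),[np.degrees(np.arctan2(*(W[(i+1)%4]-W[i])[:2][::-1])) for i in range(4)],[np.linalg.norm(W[(i+1)%4]-W[i]) for i in range(4)])
sc=[S(570,210),S(750,255),S(688,362),S(508,318)]
W=np.array([onz(s,p,.055) for p in sc]);print("stand side",W.mean(0),[np.degrees(np.arctan2(*(W[(i+1)%4]-W[i])[:2][::-1])) for i in range(4)],[np.linalg.norm(W[(i+1)%4]-W[i]) for i in range(4)])
print("big collar",tri(t,T(210,218,430,275),s,S(542,325,370,155)),"bigtop",tri(t,T(315,240,430,275),s,S(563,128,370,155)))
```

```text
collar (array([ 0.4495, -0.3236,  0.0612]), np.float64(0.35234017969186276)) [ 0.4493 -0.3238  0.06  ] [ 0.4498 -0.3251  0.06  ]
griptop (array([ 0.449 , -0.3226,  0.122 ]), np.float64(1.7529748238948577))
stand [[ 0.4858 -0.2943  0.055 ]
 [ 0.4717 -0.3626  0.055 ]
 [ 0.4074 -0.3496  0.055 ]
 [ 0.4189 -0.2839  0.055 ]] [ 0.4459 -0.3226  0.055 ] [np.float64(-101.663186607162), np.float64(168.58967092263794), np.float64(79.99247780471012), np.float64(-8.821877814624171)] [np.float64(0.06974730974754717), np.float64(0.0656140651563953), np.float64(0.06671261147774278), np.float64(0.06762407168572426)]
stand side [ 0.4469 -0.3263  0.055 ] [np.float64(168.27589297392365), np.float64(78.3942685124601), np.float64(-10.616837045025655), np.float64(-99.97160359849444)] [np.float64(0.06754676456460262), np.float64(0.06726376561665187), np.float64(0.065601165807282), np.float64(0.06856338907047026)]
big collar (array([ 0.3883, -0.4104,  0.0697]), np.float64(1.3114484281412413)) bigtop (array([ 0.3879, -0.413 ,  0.1519]), np.float64(1.1197299260734486))
```

Request:
carry_out:
  moves:
    - [[0.7, -4, 0], [0, 0, -2.4]]
    - [[0.7, -4.4, 0], [0, 0, 0]]
    - [[0.7, -4.4, 0], [0, 0, 0]]
    - [[0.7, -4.4, 0], [0, 0, 0]]
    - [[0.8, -4.4, 0], [0, 0, 0]]
    - [[0, -0.8, 0], [0, 0, 0]]
    - [[0, 0, -3], [0, 0, 0]]
    - [[0, 0, -2.5], [0, 0, 0]]
    - [[0, 0, 0], [0, 0, 0]]
    - [[0, 0, 0], [0, 0, 0]]
  grip: 5

```text
t: 34.95
eef_pos: [0.4532, -0.3215, 0.1426]
tcp_rot: [[-0.0, 0.172, 0.985], [0.0, 0.985, -0.172], [-1.0, 0.0, -0.0]]
ft_force: [0.1, -0.0, 1.0]
gripper_width: 0.0499
```

Run:
```python
from h import *
c=cal()
s=c["side"]["color"]; cv2.imwrite("pics/f1.png",cv2.resize(s[140:240,320:420],None,fx=6,fy=6))
t=c["top"]["color"];cv2.imwrite("pics/f1t.png",t[140:400])
```

```text
(no output)
```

View pics/f1.png

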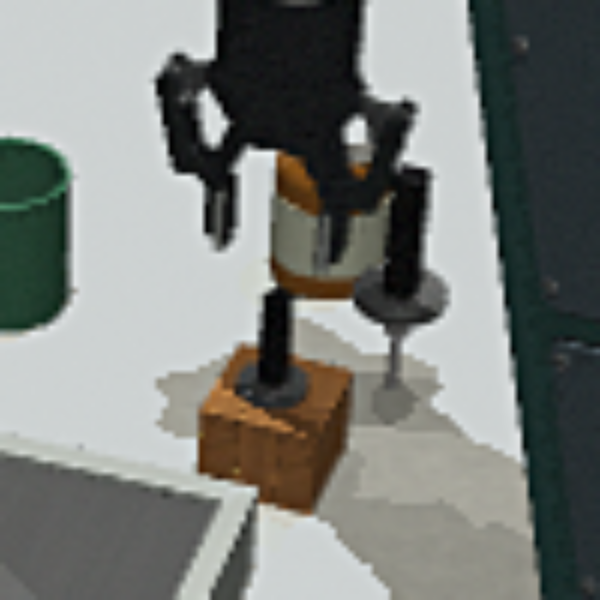

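Request:
carry_out:
  moves:
    - [[-0.35, -0.25, 0], [0, 0, 0]]
    - [[0, 0, -2], [0, 0, 0]]
    - [[0, 0, -2.5], [0, 0, 0]]
    - [[0, 0, -2], [0, 0, 0]]
    - [[0, 0, -1], [0, 0, 0]]
    - [[0, 0, 0], [0, 0, 0]]
    - [[0, 0, 0], [0, 0, 0]]

```text
t: 35.75
eef_pos: [0.4493, -0.3251, 0.068]
tcp_rot: [[0.001, 0.174, 0.985], [-0.001, 0.985, -0.174], [-1.0, -0.001, 0.001]]
ft_force: [0.5, -0.2, -0.2]
gripper_width: 0.0501
```

Run:
```python
from h import *
c=cal()
s=c["side"]["color"]; cv2.imwrite("pics/f2.png",cv2.resize(s[150:240,320:420],None,fx=7,fy=6))
```

View pics/f2.png

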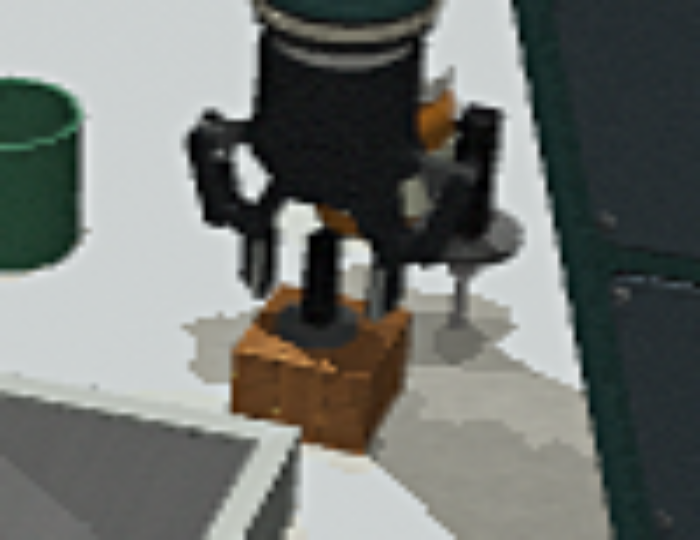

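Aligned around the grip; close firmly.

Request:
carry_out:
  moves:
    - [[0, 0, 0], [0, 0, 0]]
    - [[0, 0, 0], [0, 0, 0]]
    - [[0, 0, 0], [0, 0, 0]]
    - [[0, 0, 0], [0, 0, 0]]
    - [[0, 0, 0], [0, 0, 0]]
    - [[0, 0, 0], [0, 0, 0]]
    - [[0, 0, 0], [0, 0, 0]]
  grip: 0.6
  squeeze: 80

```text
t: 36.55
eef_pos: [0.4492, -0.3248, 0.0676]
tcp_rot: [[0.001, 0.174, 0.985], [-0.001, 0.985, -0.174], [-1.0, -0.001, 0.001]]
ft_force: [-1.3, -0.3, 5.6]
gripper_width: 0.0142
```

Request:
carry_out:
  moves:
    - [[0, 0, 1.5], [0, 0, 0]]
    - [[0, 0, 3], [0, 0, 0]]
    - [[0, 0, 3], [0, 0, 0]]
    - [[0, 0, 3], [0, 0, 0]]
    - [[0, 0, 0], [0, 0, 0]]
    - [[0, 0, 0], [0, 0, 0]]

```text
t: 37.15
eef_pos: [0.4491, -0.3248, 0.1722]
tcp_rot: [[0.001, 0.174, 0.985], [-0.001, 0.985, -0.174], [-1.0, -0.0, 0.001]]
ft_force: [-0.6, 0.5, -2.2]
gripper_width: 0.0143
```

Run:
```python
from h import *
c=cal()
s=c["side"]["color"]; cv2.imwrite("pics/f3.png",cv2.resize(s[150:250,320:420],None,fx=6,fy=6))
```

```text
(no output)
```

View pics/f3.png

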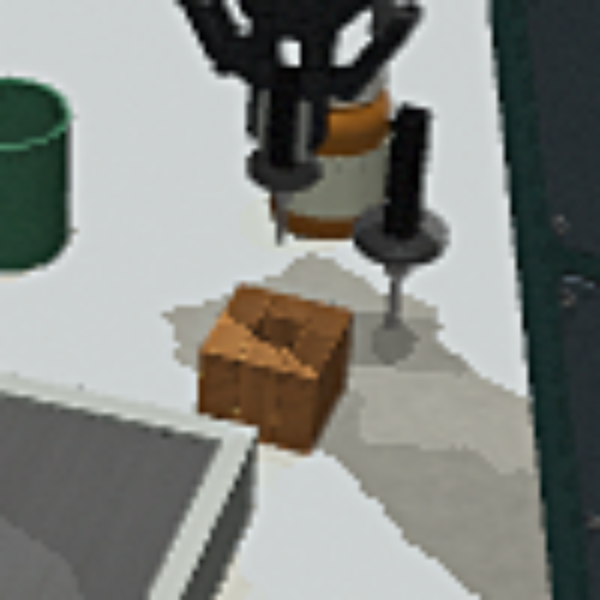

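Request:
carry_out:
  moves:
    - [[0.2, 2, 0], [0, 0, 0]]
    - [[0.6, 3.5, 0], [0, 0, 0]]
    - [[0.6, 4, 0], [0, 0, 0]]
    - [[0.6, 4, 0], [0, 0, 0.6]]
    - [[0.6, 4, 0], [0, 0, 0.6]]
    - [[0.6, 4, 0], [0, 0, 0.6]]
    - [[0.6, 4, 0], [0, 0, 0.6]]
    - [[0.6, 4, 0], [0, 0, 0]]
    - [[0, 1.9, 0], [0, 0, 0]]
    - [[0, 0, -2], [0, 0, 0]]
    - [[0, 0, -1.5], [0, 0, 0]]
    - [[0, 0, 0], [0, 0, 0]]
    - [[0, 0, 0], [0, 0, 0]]

```text
t: 38.55
eef_pos: [0.4924, -0.0103, 0.1369]
tcp_rot: [[-0.001, 0.132, 0.991], [0.0, 0.991, -0.132], [-1.0, 0.0, -0.001]]
ft_force: [0.8, -0.8, -0.7]
gripper_width: 0.0141
```

Run:
```python
from h import *
c=cal()
import pickle;pickle.dump(c,open("c2.pkl","wb"))
s=c["side"]["color"]; cv2.imwrite("pics/g1.png",cv2.resize(s[200:300,290:390],None,fx=6,fy=6,interpolation=cv2.INTER_NEAREST))
cv2.imwrite("pics/g1t.png",cv2.resize(c["top"]["color"][180:300,220:400],None,fx=4,fy=4))
```

```text
(no output)
```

View pics/g1.png

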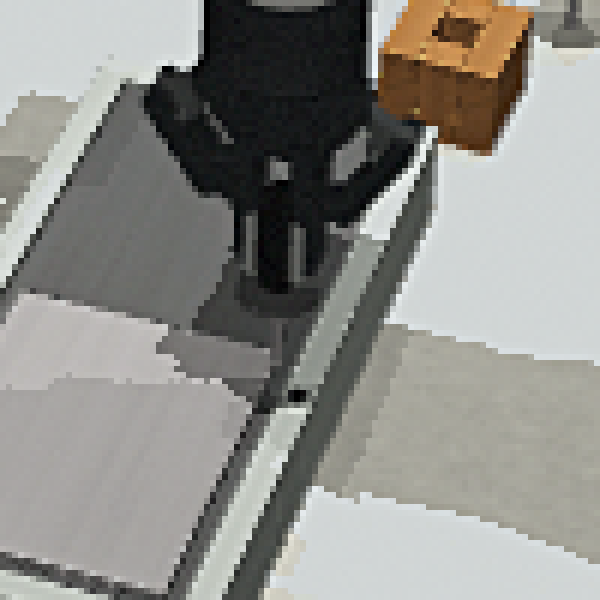

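View pics/g1t.png

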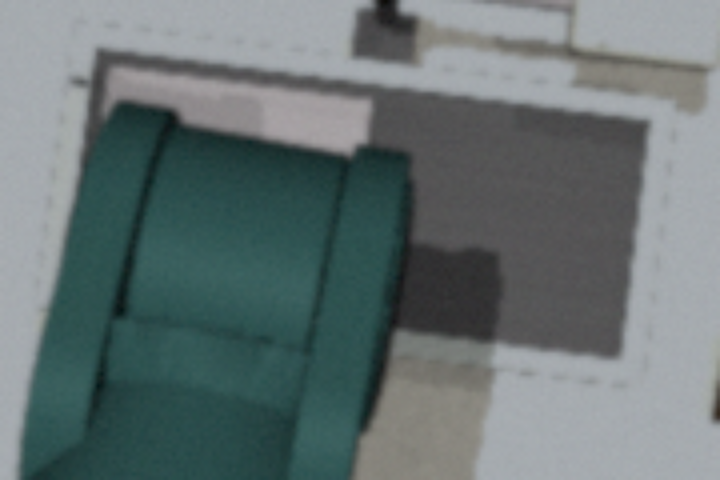

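Run:
```python
from h import *
import pickle
c=pickle.load(open("c2.pkl","rb"));s=c["side"];im=s["color"]
k=cv2.resize(im[240:280,315:355],None,fx=15,fy=15,interpolation=cv2.INTER_NEAREST)
for X,col in (([.4924,-.0103,.0773],(0,0,255)),([.4924,-.0103,.108],(0,255,0)),([.4935,-.01,.06],(255,0,0))):
    p=proj(s,X); print(p); cv2.circle(k,(int((p[0]-315+.5)*15),int((p[1]-240+.5)*15)),4,col,1)
cv2.imwrite("pics/g2.png",k)
```

```text
[335.571  260.8958]
[335.8131 252.9691]
[335.0461 265.293 ]
```

View pics/g2.png

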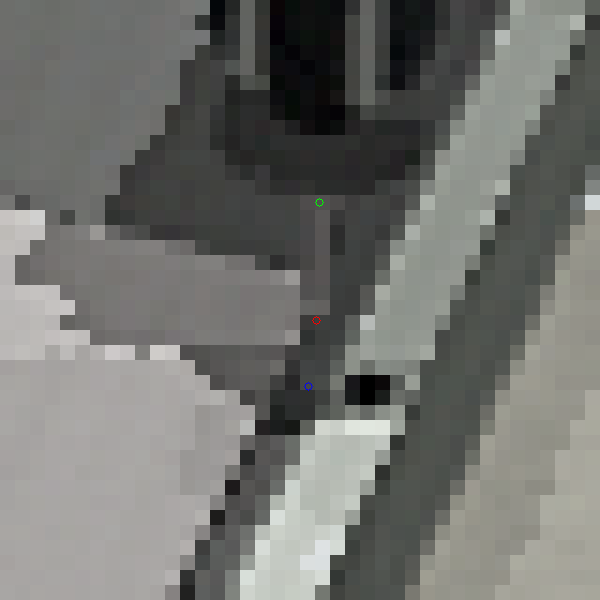

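Run:
```python
from h import *
import pickle
c=pickle.load(open("c1.pkl","rb"));s=c["side"];im=s["color"]
o=np.array([.5619,-.0494]);y=np.array([.1325,.9912]);x=np.array([.9912,-.1325])
w=lambda cx,cy,z=.06:np.r_[o+x*cx/1000+y*cy/1000,z]
def m(n,a,b,ww=2.5,sh=(-.3,-.7)):
    p,q=proj(s,w(*a))+sh,proj(s,w(*b))+sh
    e=edge(im,p,q,w=ww); W=[onz(s,e[0]+k*e[1],.06)[:2]-o for k in(-15,15)]
    print(n,e[2],round(e[3],2),[(round(float(v@x)*1000,1),round(float(v@y)*1000,1)) for v in W])
m("out -x",(-78,50),(-78,180)); m("in -x",(-68,60),(-68,170),1.6)
m("out +y",(-74,184),(70,184)); m("in +y",(-64,174),(64,174),1.6)
m("out +x",(78,20),(78,180),2); m("in +x",(68,20),(68,170),1.6)
m("outer -x",(-94,20),(-94,190)); m("outer +y",(-90,200),(90,200))
# dot centroid
g=cv2.cvtColor(im,cv2.COLOR_BGR2GRAY).astype(float)[262:270,335:344]; wt=np.clip(90-g,0,None); yy,xx=np.mgrid[262:270,335:344]
d=((wt*xx).sum()/wt.sum(),(wt*yy).sum()/wt.sum()); v=onz(s,d,.06)[:2]-o; print("dot",d,v@x,v@y)
t=c["top"];im=t["color"]; p=proj(t,w(-86,30)); print(p); a=int(p[0])-4;b=int(p[1])-4
g=cv2.cvtColor(im,cv2.COLOR_BGR2GRAY).astype(float)[b:b+9,a:a+9]; wt=np.clip(130-g,0,None); yy,xx=np.mgrid[b:b+9,a:a+9]
d=((wt*xx).sum()/wt.sum(),(wt*yy).sum()/wt.sum()); v=onz(t,d,.06)[:2]-o; print("dot top",d,v@x,v@y)
# pin centroid in c2
c=pickle.load(open("c2.pkl","rb"));im=c["side"]["color"]; print(cv2.cvtColor(im,cv2.COLOR_BGR2GRAY)[250:264,330:342])
```

```text
out -x 60 0.08 [(-76.8, 175.8), (-76.3, 63.8)]
in -x 60 0.06 [(-66.0, 187.1), (-66.0, 76.4)]
out +y 54 0.1 [(38.8, 182.0), (-46.4, 181.9)]
in +y 60 0.07 [(44.3, 171.6), (-41.5, 171.7)]
out +x 60 0.04 [(80.0, 146.6), (80.1, 31.1)]
in +x 60 0.08 [(69.9, 151.1), (70.0, 36.1)]
outer -x 59 0.07 [(-92.4, 174.0), (-92.7, 62.0)]
outer +y 60 0.1 [(32.7, 197.8), (-51.8, 198.0)]
dot (np.float64(339.8441215323646), np.float64(265.85997357992073)) -0.08688940168930849 0.027655540791610065
[294.1113 262.0497]
dot top (np.float64(294.4395306859206), np.float64(260.2030685920578)) -0.08118037656298152 0.029791517117789462
[[ 40  37  41  41  43  44  43  44  40  41  42  35]
 [ 56  45  57  39  40  42  41  41  39  41  36  35]
 [ 66  66  56  46  47  49  43  43  43  40  58  67]
 [ 67  66  68  67  66  77  80  74  61  68  65  59]
 [ 66  63  67  68  67  73  87  56  65  65  63  70]
 [ 62  64  65  66  67  72  86  44  66  65  57  83]
 [ 60  60  60  63  66  72  85  46  65  61  72 138]
 [112 111  71  46  60  70  85  62  64  60  83 170]
 [122 124 124 130 151  81  85  63  62  64 108 151]
 [118 117 118 118 119  80  84  61  59  86 168 149]
 [118 116 118 121 120  99  97  60  59  90 153 144]
 [118 118 122 120 115  57  62  59  93 184 149 146]
 [120 121 124 126 144  48  60  63  98 154 147 145]
 [ 86  90  86  86  64  61  64  77 143 158 151 150]]
```

Request:
carry_out:
  moves:
    - [[0.24, -0.18, 0], [0, 0, 0]]
    - [[0, 0, -0.7], [0, 0, 0]]
    - [[0, 0, -0.5], [0, 0, 0]]
    - [[0, 0, 0], [0, 0, 0]]
    - [[0, 0, 0], [0, 0, 0]]

```text
t: 39.15
eef_pos: [0.4952, -0.0124, 0.1249]
tcp_rot: [[-0.001, 0.132, 0.991], [0.0, 0.991, -0.132], [-1.0, 0.0, -0.001]]
ft_force: [0.1, -1.0, -0.3]
gripper_width: 0.0145
```

Run:
```python
from h import *
c=cal()
im=c["side"]["color"]
k=cv2.resize(im[240:280,315:355],None,fx=15,fy=15,interpolation=cv2.INTER_NEAREST)
cv2.imwrite("pics/g3.png",k)
```

```text
(no output)
```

View pics/g3.png

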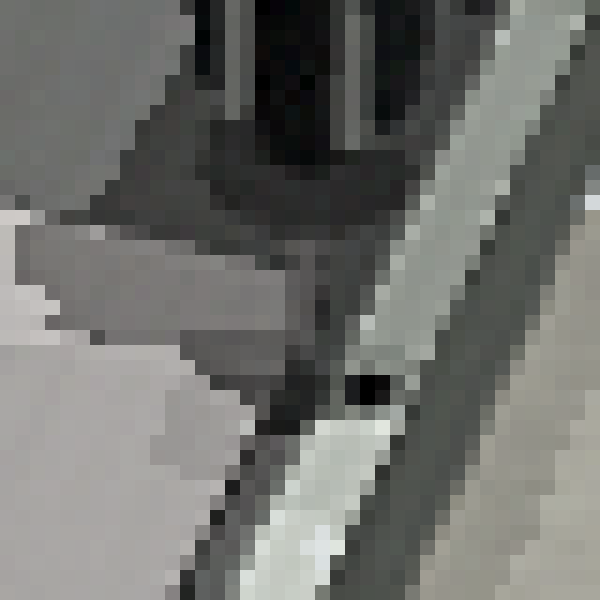

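Request:
carry_out:
  moves:
    - [[0, 0, -0.3], [0, 0, 0]]
    - [[0, 0, -0.3], [0, 0, 0]]
    - [[0, 0, 0], [0, 0, 0]]
    - [[0, 0, 0], [0, 0, 0]]

```text
t: 39.65
eef_pos: [0.4953, -0.0124, 0.119]
tcp_rot: [[-0.0, 0.132, 0.991], [0.0, 0.991, -0.132], [-1.0, 0.0, -0.0]]
ft_force: [0.1, -0.5, -1.1]
gripper_width: 0.0142
```

Request:
carry_out:
  moves:
    - [[0, 0, -0.15], [0, 0, 0]]
    - [[0, 0, -0.15], [0, 0, 0]]
    - [[0, 0, 0], [0, 0, 0]]
    - [[0, 0, 0], [0, 0, 0]]

```text
t: 40.05
eef_pos: [0.4953, -0.0125, 0.116]
tcp_rot: [[-0.0, 0.132, 0.991], [0.0, 0.991, -0.132], [-1.0, -0.0, -0.0]]
ft_force: [0.9, -0.6, -0.0]
gripper_width: 0.0139
```

Request:
carry_out:
  moves:
    - [[0, 0, -0.1], [0, 0, 0]]
    - [[0, 0, -0.05], [0, 0, 0]]
    - [[0, 0, 0], [0, 0, 0]]
    - [[0, 0, 0], [0, 0, 0]]

```text
t: 40.45
eef_pos: [0.4954, -0.0125, 0.1146]
tcp_rot: [[-0.0, 0.132, 0.991], [0.0, 0.991, -0.132], [-1.0, 0.0, -0.0]]
ft_force: [-0.3, -0.4, -0.6]
gripper_width: 0.0142
```

Request:
carry_out:
  moves:
    - [[0, 0, -0.1], [0, 0, 0]]
    - [[0, 0, 0], [0, 0, 0]]
    - [[0, 0, 0], [0, 0, 0]]

```text
t: 40.75
eef_pos: [0.4954, -0.0125, 0.1136]
tcp_rot: [[0.0, 0.132, 0.991], [0.0, 0.991, -0.132], [-1.0, 0.0, 0.0]]
ft_force: [-1.0, 0.1, 0.2]
gripper_width: 0.014
```

Request:
carry_out:
  moves:
    - [[0, 0, -0.1], [0, 0, 0]]
    - [[0, 0, 0], [0, 0, 0]]
    - [[0, 0, 0], [0, 0, 0]]

```text
t: 41.05
eef_pos: [0.4956, -0.0125, 0.1129]
tcp_rot: [[0.001, 0.132, 0.991], [-0.0, 0.991, -0.132], [-1.0, -0.0, 0.001]]
ft_force: [-1.4, -0.5, 5.6]
gripper_width: 0.0139
```

Request:
carry_out:
  moves:
    - [[0, 0, 0.15], [0, 0, 0]]
    - [[-0.1, 0.01, 0], [0, 0, 0]]
    - [[-0.1, 0.01, 0], [0, 0, 0]]
    - [[0, 0, 0], [0, 0, 0]]
    - [[0, 0, 0], [0, 0, 0]]

```text
t: 41.55
eef_pos: [0.4933, -0.0123, 0.114]
tcp_rot: [[-0.0, 0.132, 0.991], [0.0, 0.991, -0.132], [-1.0, 0.0, -0.0]]
ft_force: [0.1, 0.1, -0.9]
gripper_width: 0.0143
```

Request:
carry_out:
  moves:
    - [[-0.1, 0.01, 0], [0, 0, 0]]
    - [[0, 0, 0], [0, 0, 0]]
    - [[0, 0, 0], [0, 0, 0]]

```text
t: 41.85
eef_pos: [0.4924, -0.0122, 0.1141]
tcp_rot: [[-0.0, 0.132, 0.991], [-0.0, 0.991, -0.132], [-1.0, -0.0, -0.0]]
ft_force: [0.7, 0.2, -0.5]
gripper_width: 0.0143
```

Request:
carry_out:
  moves:
    - [[-0.1, 0.01, 0], [0, 0, 0]]
    - [[0, 0, 0], [0, 0, 0]]
    - [[0, 0, 0], [0, 0, 0]]

```text
t: 42.15
eef_pos: [0.4913, -0.0121, 0.1141]
tcp_rot: [[-0.0, 0.132, 0.991], [-0.0, 0.991, -0.132], [-1.0, -0.0, -0.0]]
ft_force: [0.1, 0.2, 0.2]
gripper_width: 0.0142
```

Request:
carry_out:
  moves:
    - [[-0.05, 0.01, 0], [0, 0, 0]]
    - [[0, 0, 0], [0, 0, 0]]
    - [[0, 0, 0], [0, 0, 0]]

```text
t: 42.45
eef_pos: [0.491, -0.012, 0.1141]
tcp_rot: [[0.0, 0.132, 0.991], [-0.0, 0.991, -0.132], [-1.0, 0.0, 0.0]]
ft_force: [2.2, -0.7, -0.6]
gripper_width: 0.0141
```

Request:
carry_out:
  moves:
    - [[0.2, -0.02, 0], [0, 0, 0]]
    - [[0.2, -0.02, 0], [0, 0, 0]]
    - [[0.1, -0.01, 0], [0, 0, 0]]
    - [[0, 0, 0], [0, 0, 0]]
    - [[0, 0, 0], [0, 0, 0]]

```text
t: 42.95
eef_pos: [0.4958, -0.0124, 0.114]
tcp_rot: [[-0.0, 0.132, 0.991], [0.0, 0.991, -0.132], [-1.0, 0.0, -0.0]]
ft_force: [0.4, -0.4, -0.9]
gripper_width: 0.0145
```

Request:
carry_out:
  moves:
    - [[0.06, 0, 0], [0, 0, 0]]
    - [[0, 0, 0], [0, 0, 0]]
    - [[0, 0, 0], [0, 0, 0]]

```text
t: 43.25
eef_pos: [0.4964, -0.0125, 0.114]
tcp_rot: [[-0.0, 0.132, 0.991], [0.0, 0.991, -0.132], [-1.0, -0.0, -0.0]]
ft_force: [-0.3, 1.0, -1.2]
gripper_width: 0.014
```

Request:
carry_out:
  moves:
    - [[0.06, 0, 0], [0, 0, 0]]
    - [[0, 0, 0], [0, 0, 0]]
    - [[0, 0, 0], [0, 0, 0]]

```text
t: 43.55
eef_pos: [0.4968, -0.0125, 0.114]
tcp_rot: [[-0.001, 0.132, 0.991], [-0.0, 0.991, -0.132], [-1.0, -0.0, -0.001]]
ft_force: [-1.4, -0.3, 0.1]
gripper_width: 0.0143
```

Request:
carry_out:
  moves:
    - [[0.06, 0, 0], [0, 0, 0]]
    - [[0, 0, 0], [0, 0, 0]]
    - [[0, 0, 0], [0, 0, 0]]

```text
t: 43.85
eef_pos: [0.4973, -0.0125, 0.1139]
tcp_rot: [[-0.001, 0.132, 0.991], [-0.0, 0.991, -0.132], [-1.0, -0.0, -0.001]]
ft_force: [-5.2, -1.0, 1.1]
gripper_width: 0.014
```

Request:
carry_out:
  moves:
    - [[-0.17, 0, 0], [0, 0, 0]]
    - [[-0.17, 0, 0], [0, 0, 0]]
    - [[0, 0, 0], [0, 0, 0]]
    - [[0, 0, 0], [0, 0, 0]]

```text
t: 44.25
eef_pos: [0.4946, -0.0125, 0.1142]
tcp_rot: [[0.001, 0.132, 0.991], [-0.0, 0.991, -0.132], [-1.0, 0.0, 0.001]]
ft_force: [-1.0, 0.6, -0.6]
gripper_width: 0.014
```

Run:
```python
from h import *
c=cal()
im=c["side"]["color"]
k=cv2.resize(im[215:305,255:365],None,fx=7,fy=6,interpolation=cv2.INTER_NEAREST)
cv2.imwrite("pics/g4.png",k)
```

```text
(no output)
```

View pics/g4.png

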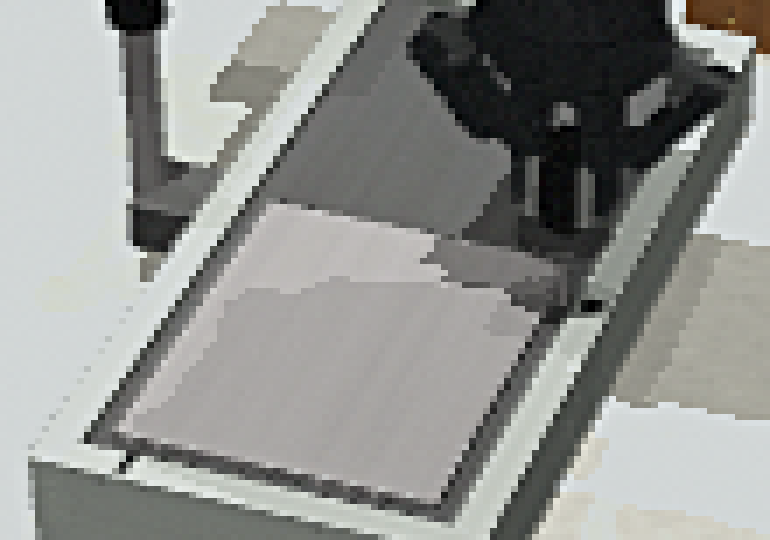

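Request:
carry_out:
  moves:
    - [[-0.03, 0.2, 0], [0, 0, 0]]
    - [[0.02, 0.3, 0], [0, 0, 0]]
    - [[0.04, 0.3, 0], [0, 0, 0]]
    - [[0.04, 0.3, 0], [0, 0, 0]]
    - [[0.04, 0.3, 0], [0, 0, 0]]
    - [[0.04, 0.3, 0], [0, 0, 0]]
    - [[0.04, 0.3, 0], [0, 0, 0]]
    - [[0.04, 0.3, 0], [0, 0, 0]]
    - [[0.04, 0.3, 0], [0, 0, 0]]
    - [[0.04, 0.3, 0], [0, 0, 0]]
    - [[0.04, 0.3, 0], [0, 0, 0]]
    - [[0.04, 0.3, 0], [0, 0, 0]]

```text
t: 45.55
eef_pos: [0.4982, 0.0228, 0.1141]
tcp_rot: [[0.0, 0.132, 0.991], [0.0, 0.991, -0.132], [-1.0, 0.0, 0.0]]
ft_force: [-0.4, 0.7, -1.6]
gripper_width: 0.0143
```

Request:
carry_out:
  moves:
    - [[0.05, 0.3, 0], [0, 0, 0]]
    - [[0.05, 0.3, 0], [0, 0, 0]]
    - [[0.04, 0.3, 0], [0, 0, 0]]
    - [[0.04, 0.3, 0], [0, 0, 0]]
    - [[0.04, 0.3, 0], [0, 0, 0]]
    - [[0.04, 0.3, 0], [0, 0, 0]]
    - [[0.04, 0.3, 0], [0, 0, 0]]
    - [[0.04, 0.3, 0], [0, 0, 0]]
    - [[0.04, 0.3, 0], [0, 0, 0]]
    - [[0.04, 0.3, 0], [0, 0, 0]]
    - [[0.04, 0.3, 0], [0, 0, 0]]
    - [[0.04, 0.3, 0], [0, 0, 0]]

```text
t: 46.75
eef_pos: [0.5032, 0.0588, 0.1141]
tcp_rot: [[0.0, 0.132, 0.991], [0.0, 0.991, -0.132], [-1.0, 0.0, 0.0]]
ft_force: [-1.1, -0.6, -0.2]
gripper_width: 0.0142
```

Request:
carry_out:
  moves:
    - [[0.04, 0.3, 0], [0, 0, 0]]
    - [[0.04, 0.3, 0], [0, 0, 0]]
    - [[0.04, 0.3, 0], [0, 0, 0]]
    - [[0.04, 0.3, 0], [0, 0, 0]]
    - [[0.04, 0.3, 0], [0, 0, 0]]
    - [[0.04, 0.3, 0], [0, 0, 0]]
    - [[0.04, 0.3, 0], [0, 0, 0]]
    - [[0.04, 0.3, 0], [0, 0, 0]]
    - [[0.04, 0.3, 0], [0, 0, 0]]
    - [[0.04, 0.3, 0], [0, 0, 0]]
    - [[0.04, 0.3, 0], [0, 0, 0]]
    - [[0.04, 0.3, 0], [0, 0, 0]]

```text
t: 47.95
eef_pos: [0.508, 0.0948, 0.1141]
tcp_rot: [[-0.0, 0.132, 0.991], [0.0, 0.991, -0.132], [-1.0, 0.0, -0.0]]
ft_force: [0.6, 0.8, -0.2]
gripper_width: 0.0138
```

Run:
```python
from h import *
from plant import bot
c=cal()
im=c["side"]["color"]
cv2.imwrite("pics/g5.png",cv2.resize(im[225:315,255:365],None,fx=7,fy=6,interpolation=cv2.INTER_NEAREST))
p=bot.observe()["eef_pos"][:2]-[.5619,-.0494]; print(p@[.9912,-.1325],p@[.1325,.9912])
```

```text
-0.07255720821922503 0.13585504267088525
```

View pics/g5.png

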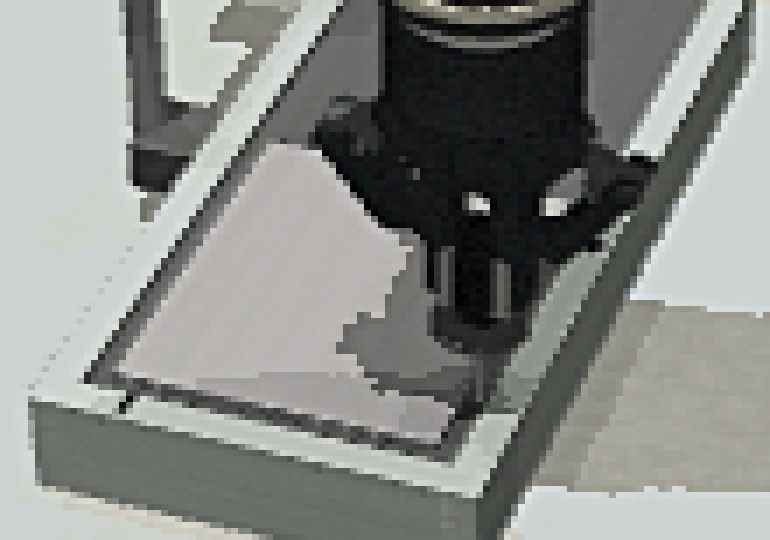

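Request:
carry_out:
  moves:
    - [[0.04, 0.3, 0], [0, 0, 0]]
    - [[0.04, 0.3, 0], [0, 0, 0]]
    - [[0.04, 0.3, 0], [0, 0, 0]]
    - [[0.04, 0.3, 0], [0, 0, 0]]
    - [[0.04, 0.3, 0], [0, 0, 0]]
    - [[0.04, 0.3, 0], [0, 0, 0]]
    - [[0.04, 0.3, 0], [0, 0, 0]]
    - [[0.04, 0.3, 0], [0, 0, 0]]
    - [[0.04, 0.3, 0], [0, 0, 0]]
    - [[0.04, 0.3, 0], [0, 0, 0]]
    - [[0.04, 0.3, 0], [0, 0, 0]]
    - [[0.04, 0.3, 0], [0, 0, 0]]
    - [[0.04, 0.3, 0], [0, 0, 0]]

```text
t: 49.35
eef_pos: [0.5132, 0.1338, 0.1141]
tcp_rot: [[0.0, 0.132, 0.991], [0.0, 0.991, -0.132], [-1.0, 0.0, 0.0]]
ft_force: [-0.3, 0.2, -1.3]
gripper_width: 0.0142
```

Run:
```python
from h import *
from plant import bot
c=cal()
im=c["side"]["color"]
cv2.imwrite("pics/g6.png",cv2.resize(im[265:315,290:340],None,fx=12,fy=12,interpolation=cv2.INTER_NEAREST))
p=bot.observe()["eef_pos"][:2]-[.5619,-.0494]; print(p@[.9912,-.1325],p@[.1325,.9912])
```

```text
-0.07253546983855003 0.17519584785005396
```

View pics/g6.png

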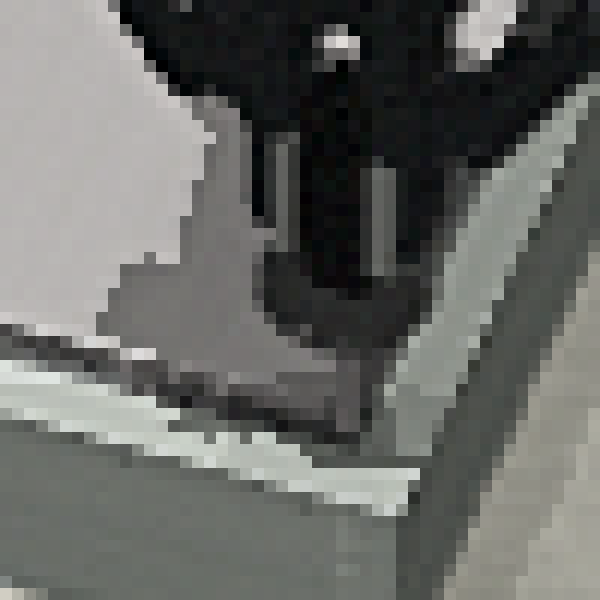

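Request:
carry_out:
  moves:
    - [[0.02, 0.15, 0], [0, 0, 0]]
    - [[0.02, 0.15, 0], [0, 0, 0]]
    - [[0, 0, 0], [0, 0, 0]]

```text
t: 49.75
eef_pos: [0.5136, 0.1367, 0.1141]
tcp_rot: [[0.0, 0.132, 0.991], [0.0, 0.991, -0.132], [-1.0, 0.0, 0.0]]
ft_force: [0.5, -0.2, -0.9]
gripper_width: 0.0141
```

Request:
carry_out:
  moves:
    - [[0.02, 0.15, 0], [0, 0, 0]]
    - [[0, 0, 0], [0, 0, 0]]

```text
t: 49.95
eef_pos: [0.5138, 0.1381, 0.114]
tcp_rot: [[-0.0, 0.132, 0.991], [0.0, 0.991, -0.132], [-1.0, 0.0, -0.0]]
ft_force: [0.2, -0.4, -0.2]
gripper_width: 0.0141
```

Request:
carry_out:
  moves:
    - [[0.01, 0.1, 0], [0, 0, 0]]
    - [[0, 0, 0], [0, 0, 0]]

```text
t: 50.15
eef_pos: [0.5139, 0.1391, 0.114]
tcp_rot: [[0.0, 0.132, 0.991], [0.0, 0.991, -0.132], [-1.0, 0.0, 0.0]]
ft_force: [-0.5, 0.1, -0.9]
gripper_width: 0.0144
```

Request:
carry_out:
  moves:
    - [[0.01, 0.1, 0], [0, 0, 0]]
    - [[0, 0, 0], [0, 0, 0]]

```text
t: 50.35
eef_pos: [0.5139, 0.14, 0.114]
tcp_rot: [[-0.0, 0.132, 0.991], [-0.0, 0.991, -0.132], [-1.0, -0.0, -0.0]]
ft_force: [-0.4, -2.1, -0.3]
gripper_width: 0.0141
```

Request:
carry_out:
  moves:
    - [[-0.02, -0.22, 0], [0, 0, 0]]
    - [[0.2, -0.03, 0], [0, 0, 0]]
    - [[0.3, -0.04, 0], [0, 0, 0]]
    - [[0.3, -0.04, 0], [0, 0, 0]]
    - [[0.3, -0.04, 0], [0, 0, 0]]
    - [[0.3, -0.04, 0], [0, 0, 0]]
    - [[0.3, -0.04, 0], [0, 0, 0]]
    - [[0.3, -0.04, 0], [0, 0, 0]]

```text
t: 51.15
eef_pos: [0.534, 0.1351, 0.114]
tcp_rot: [[-0.0, 0.132, 0.991], [-0.0, 0.991, -0.132], [-1.0, -0.0, -0.0]]
ft_force: [-0.5, -0.1, -0.3]
gripper_width: 0.0143
```

Run:
```python
from h import *
from plant import bot
p=bot.observe()["eef_pos"][:2]-[.5619,-.0494]; print(p@[.9912,-.1325],p@[.1325,.9912])
```

```text
-0.05205995983296756 0.17917211004633596
```

Request:
carry_out:
  moves:
    - [[0.3, -0.04, 0], [0, 0, 0]]
    - [[0.3, -0.04, 0], [0, 0, 0]]
    - [[0.3, -0.04, 0], [0, 0, 0]]
    - [[0.3, -0.04, 0], [0, 0, 0]]
    - [[0.3, -0.04, 0], [0, 0, 0]]
    - [[0.3, -0.04, 0], [0, 0, 0]]
    - [[0.3, -0.04, 0], [0, 0, 0]]
    - [[0.3, -0.04, 0], [0, 0, 0]]
    - [[0.3, -0.04, 0], [0, 0, 0]]
    - [[0.3, -0.04, 0], [0, 0, 0]]
    - [[0.3, -0.04, 0], [0, 0, 0]]
    - [[0.3, -0.04, 0], [0, 0, 0]]

```text
t: 52.35
eef_pos: [0.57, 0.1303, 0.114]
tcp_rot: [[0.0, 0.132, 0.991], [0.0, 0.991, -0.132], [-1.0, 0.0, 0.0]]
ft_force: [-0.3, 0.2, -1.4]
gripper_width: 0.014
```

Request:
carry_out:
  moves:
    - [[0.3, -0.04, 0], [0, 0, 0]]
    - [[0.3, -0.04, 0], [0, 0, 0]]
    - [[0.3, -0.04, 0], [0, 0, 0]]
    - [[0.3, -0.04, 0], [0, 0, 0]]
    - [[0.3, -0.04, 0], [0, 0, 0]]
    - [[0.3, -0.04, 0], [0, 0, 0]]
    - [[0.3, -0.04, 0], [0, 0, 0]]
    - [[0.3, -0.04, 0], [0, 0, 0]]
    - [[0.3, -0.04, 0], [0, 0, 0]]
    - [[0.3, -0.04, 0], [0, 0, 0]]
    - [[0.3, -0.04, 0], [0, 0, 0]]
    - [[0.3, -0.04, 0], [0, 0, 0]]

```text
t: 53.55
eef_pos: [0.606, 0.1255, 0.1141]
tcp_rot: [[-0.0, 0.132, 0.991], [0.0, 0.991, -0.132], [-1.0, -0.0, -0.0]]
ft_force: [-0.2, 0.4, 0.6]
gripper_width: 0.0138
```

Run:
```python
from h import *
from plant import bot
p=bot.observe()["eef_pos"][:2]-[.5619,-.0494]; print(p@[.9912,-.1325],p@[.1325,.9912])
c=cal()
im=c["side"]["color"]
cv2.imwrite("pics/g7.png",cv2.resize(im[240:315,250:340],None,fx=8,fy=8,interpolation=cv2.INTER_NEAREST))
```

```text
0.02054851112331469 0.17919077435999384
```

View pics/g7.png

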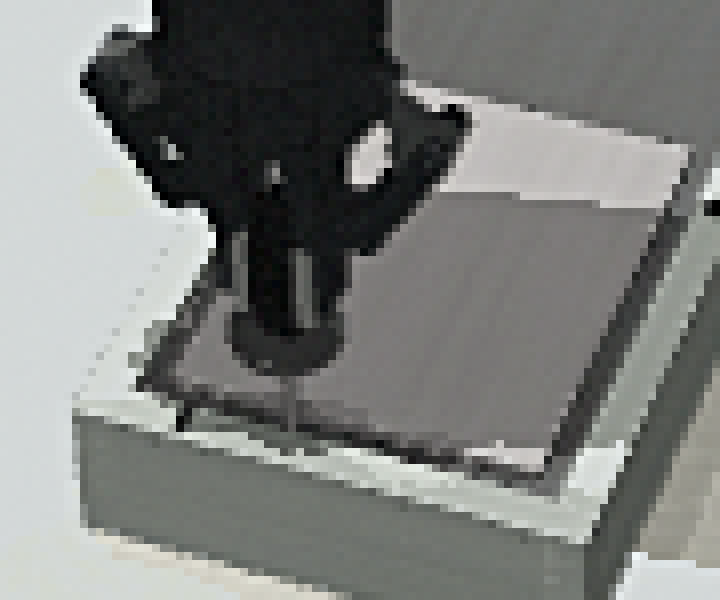

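Request:
carry_out:
  moves:
    - [[0.3, -0.04, 0], [0, 0, 0]]
    - [[0.3, -0.04, 0], [0, 0, 0]]
    - [[0.3, -0.04, 0], [0, 0, 0]]
    - [[0.3, -0.04, 0], [0, 0, 0]]
    - [[0.3, -0.04, 0], [0, 0, 0]]
    - [[0.3, -0.04, 0], [0, 0, 0]]
    - [[0.3, -0.04, 0], [0, 0, 0]]
    - [[0.3, -0.04, 0], [0, 0, 0]]
    - [[0.3, -0.04, 0], [0, 0, 0]]
    - [[0.3, -0.04, 0], [0, 0, 0]]
    - [[0.3, -0.04, 0], [0, 0, 0]]
    - [[0.2, -0.03, 0], [0, 0, 0]]
    - [[0, 0, 0], [0, 0, 0]]
    - [[0, 0, 0], [0, 0, 0]]

```text
t: 55.05
eef_pos: [0.6407, 0.1208, 0.114]
tcp_rot: [[-0.0, 0.132, 0.991], [0.0, 0.991, -0.132], [-1.0, -0.0, -0.0]]
ft_force: [-0.4, 0.6, 0.3]
gripper_width: 0.0141
```

Run:
```python
from h import *
from plant import bot
p=bot.observe()["eef_pos"][:2]-[.5619,-.0494]; print(p@[.9912,-.1325],p@[.1325,.9912])
c=cal()
im=c["side"]["color"]
cv2.imwrite("pics/g8.png",cv2.resize(im[240:315,240:330],None,fx=8,fy=8,interpolation=cv2.INTER_NEAREST))
```

```text
0.05558714921122559 0.17916668539224698
```

View pics/g8.png

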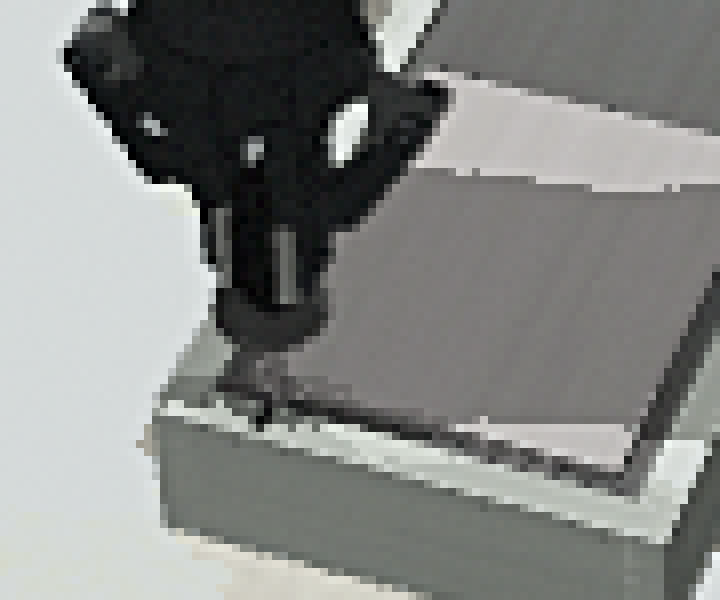

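Request:
carry_out:
  moves:
    - [[0.1, -0.01, 0], [0, 0, 0]]
    - [[0, 0, 0], [0, 0, 0]]
    - [[0, 0, 1], [0, 0, 0]]
    - [[0, 0, 2.5], [0, 0, 0]]
    - [[0, 0, 3.5], [0, 0, 0]]
    - [[-1.6, -2.5, 0], [0, 0, 0]]
    - [[-1.6, -3.7, 0], [0, 0, 0]]
    - [[-1.6, -3.7, 0], [0, 0, -0.6]]
    - [[-1.6, -3.7, 0], [0, 0, -0.6]]
    - [[-1.6, -3.7, 0], [0, 0, -0.6]]
    - [[-1.6, -3.7, 0], [0, 0, -0.6]]
    - [[-1.6, -3.7, 0], [0, 0, 0]]
    - [[-1.6, -3.7, 0], [0, 0, 0]]
    - [[-1.6, -3.7, 0], [0, 0, 0]]
    - [[-1.6, -3.7, 0], [0, 0, 0]]
    - [[-1.6, -3.7, 0], [0, 0, 0]]
    - [[-1.6, -3.7, 0], [0, 0, 0]]
    - [[0, -1.3, 0], [0, 0, 0]]
    - [[0, 0, 0], [0, 0, 0]]
    - [[0, 0, 0], [0, 0, 0]]

```text
t: 57.15
eef_pos: [0.45, -0.3238, 0.1844]
tcp_rot: [[0.0, 0.174, 0.985], [0.0, 0.985, -0.174], [-1.0, 0.0, 0.0]]
ft_force: [-0.1, 0.3, 0.2]
gripper_width: 0.0142
```

Run:
```python
from h import *
c=cal()
s=c["side"]["color"]; cv2.imwrite("pics/h1.png",cv2.resize(s[150:250,320:420],None,fx=6,fy=6))
```

```text
(no output)
```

View pics/h1.png

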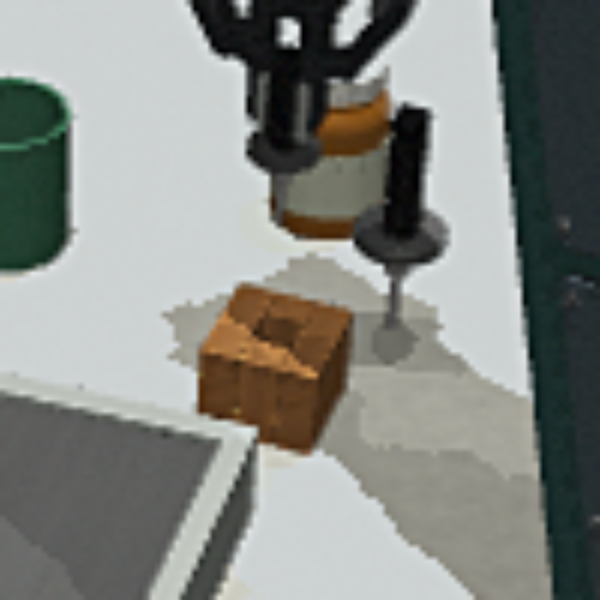

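Request:
carry_out:
  moves:
    - [[-0.2, -0.1, 0], [0, 0, 0]]
    - [[0, 0, -2.5], [0, 0, 0]]
    - [[0, 0, -2.5], [0, 0, 0]]
    - [[0, 0, -1.5], [0, 0, 0]]
    - [[0, 0, -1], [0, 0, 0]]
    - [[0, 0, 0], [0, 0, 0]]
    - [[0, 0, 0], [0, 0, 0]]

```text
t: 57.95
eef_pos: [0.448, -0.3252, 0.1097]
tcp_rot: [[0.0, 0.173, 0.985], [-0.0, 0.985, -0.173], [-1.0, -0.0, 0.0]]
ft_force: [0.5, 0.3, -0.3]
gripper_width: 0.0142
```

Request:
carry_out:
  moves:
    - [[0, 0, -0.8], [0, 0, 0]]
    - [[0, 0, -1], [0, 0, 0]]
    - [[0, 0, -0.9], [0, 0, 0]]
    - [[0, 0, -0.7], [0, 0, 0]]
    - [[0, 0, 0], [0, 0, 0]]
    - [[0, 0, 0], [0, 0, 0]]

```text
t: 58.55
eef_pos: [0.4477, -0.3252, 0.075]
tcp_rot: [[-0.0, 0.174, 0.985], [0.0, 0.985, -0.174], [-1.0, 0.0, -0.0]]
ft_force: [-0.2, 0.1, 0.3]
gripper_width: 0.0148
```

Request:
carry_out:
  moves:
    - [[0, 0, -0.4], [0, 0, 0]]
    - [[0, 0, -0.3], [0, 0, 0]]
    - [[0, 0, 0], [0, 0, 0]]
    - [[0, 0, 0], [0, 0, 0]]

```text
t: 58.95
eef_pos: [0.4477, -0.3252, 0.0681]
tcp_rot: [[-0.0, 0.174, 0.985], [0.0, 0.985, -0.174], [-1.0, 0.0, -0.0]]
ft_force: [0.4, -0.7, 0.5]
gripper_width: 0.0145
```

Request:
carry_out:
  moves:
    - [[0, 0, -0.03], [0, 0, 0]]
    - [[0, 0, 0], [0, 0, 0]]
    - [[0, 0, 0], [0, 0, 0]]
    - [[0, 0, 0], [0, 0, 0]]
    - [[0, 0, 0], [0, 0, 0]]
    - [[0, 0, 0], [0, 0, 0]]
  grip: 5
  squeeze: 40

```text
t: 59.55
eef_pos: [0.4478, -0.3252, 0.0678]
tcp_rot: [[-0.0, 0.174, 0.985], [0.0, 0.985, -0.174], [-1.0, 0.0, -0.0]]
ft_force: [0.3, -0.5, 0.5]
gripper_width: 0.05
```

Request:
carry_out:
  moves:
    - [[0, 0, 1], [0, 0, 0]]
    - [[0, 0, 2], [0, 0, 0]]
    - [[0, 0, 4], [0, 0, 0]]
    - [[0, 0, 4], [0, 0, 0]]
    - [[0, 0, 4], [0, 0, 0]]
    - [[-2, 4, 0], [0, 0, 0]]
    - [[-2, 4, 0], [0, 0, 0]]
    - [[-2, 4, 0], [0, 0, 0]]
    - [[0, 4, 0], [0, 0, 0]]
    - [[0, 0, 0], [0, 0, 0]]
    - [[0, 0, 0], [0, 0, 0]]

```text
t: 60.65
eef_pos: [0.3879, -0.1649, 0.2186]
tcp_rot: [[0.001, 0.172, 0.985], [-0.001, 0.985, -0.172], [-1.0, -0.001, 0.001]]
ft_force: [0.2, -0.2, -0.1]
gripper_width: 0.0499
```

Run:
```python
from h import *
c=cal()
s=c["side"]["color"]; cv2.imwrite("pics/h2.png",cv2.resize(s[150:330,250:420],None,fx=4.5,fy=3.3))
cv2.imwrite("pics/h2t.png",c["top"]["color"])
```

```text
(no output)
```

View pics/h2.png

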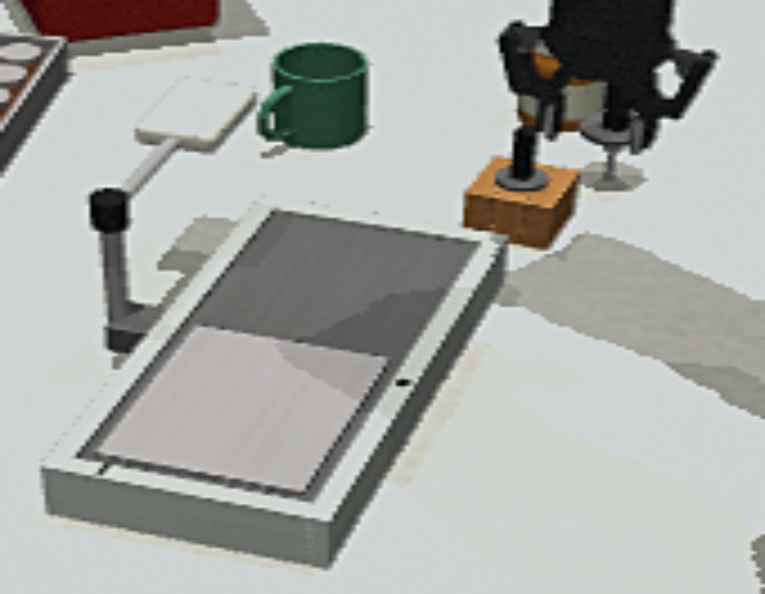

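View pics/h2t.png

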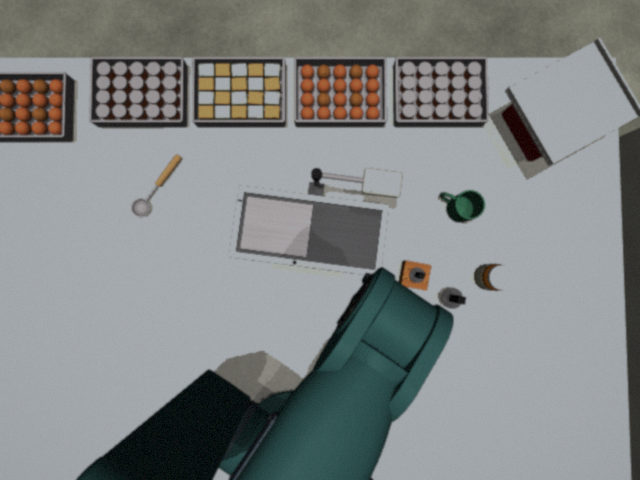

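Run:
```python
from h import *
c=cal();T=c["top"];im=T["color"]
y=np.array([.1325,.9912]);x=np.array([.9912,-.1325]);o=np.array([.5619,-.0494])
w=lambda cx,cy,z=.06:np.r_[o+x*cx/1000+y*cy/1000,z]
for n,a,b in(("cover +y",(-60,174),(60,174)),("rim +y",(-60,184),(60,184)),("cover -y",(-20,2),(60,2))):
    e=edge(im,proj(T,w(*a)),proj(T,w(*b)),w=2); v=onz(T,e[0],.06)[:2]-o; print(n,v@y)
m=proj(T,w(125,-155,.186)); print("head expected px",m)
```

```text
cover +y 0.17394756921816334
rim +y 0.18433811190193977
cover -y 0.0024582260429706314
head expected px [382.1772 181.7079]
```

Cover travel reads 0.170 m and the lamp head is at its expected stop pixel (about 382, 181). Handing in.

```bash
python3 -c "
from plant import bot
print(bot.hand_in())"
```

```text
the job is handed in; nothing more can be done
None
```

The counter well is closed up and the job is handed in, at about 61 s on the robot's clock. As far as my checks can tell, every step was done in the order asked.

**What was done**
- **Lamp:** swung to its stop; the force rose to about 14 N there. At the end its head is at the pixel expected for the stop, about (382, 181).
- **Tins:** only two were present. Both were seen upright on the well floor before the cover moved.
- **Cover:** pressed and dragged shut until it hit its stop. At the end its edges measure 174 mm and 2.5 mm in the case's y. With the rim at 184 mm, that is fully shut.
- **Seam:** run at 3 cm/s with the tip about 1 mm above the gap's floor, from beside the dot, round the corner, to beside the bar. I found the walls by light touch at the start and at the corner. At the corner I slowed and stopped briefly, with a few millimetres of probing before turning.
- **Pick:** it stands back in its stand by its collar. The mug, jar and spoon look where they were.

**What disagreed**
- **Fingertips:** they really sit about level with the reported TCP, not 25 mm ahead of it. Because of this the first lamp sweep passed over the arm without touching it. I worked out the true offset by pressing on the parked cover, which reached about 50 N at the fingertips.
- **Cameras:** the two views differed by about 2 mm on where the case sits, so I relied on the touch measurements in the seam.
- **Start point:** the run began about 2 mm before the marked start.

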